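Clear the V-blocks and hold a model boiler barrel down in them

ROBOT

A 7-joint arm with a two-finger parallel gripper is mounted at the origin on the work surface. World frame = base frame: x ahead of the robot, y to its left, z up, the work surface at z = 0. Lengths are in mm, angles in rad, forces in N, time in s.
With the tool pointing down it reaches from about 350 to 900 mm from the base axis. Payload 7.2 kg.
Tool frame: the origin (TCP) lies at the very end of the fingers, on their centre line; the grasp point (between the pads) lies 19 mm behind it; z points along the fingers, y is the direction in which the jaws open and shut (so a half turn about z gives the same grasp; the last joint's range is limited). The gripper opens to 85 mm and grips with 20 to 120 N. Pads are 22 mm wide; open, the fingers measure 114 mm over their backs; the gripper's body (76 mm by 85 mm) begins 54 mm behind the grasp point. The pads swing forward as they close: fully open they stand 13 mm farther back than shut.
Start: joints at [1.152, 0.411, -0.013, 1.596, 0.006, 1.134, -0.082], TCP at [214.769, -586.944, 231.297] pointing down, gripper open.
Joint ranges: [-2.95, 2.95], [-0.29, 1.99], [-1.47, 1.44], [0.14, 2.54], [-1.03, 4.17], [0.13, 1.85], [-2.86, 2.86]. Speed limits (rad/s): [2.39, 2.39, 3.01, 3.01, 3.14, 3.14, 3.14].

INTERFACE

Orientations are given as a rotation vector (axis times angle).
In Python, from workcell import get_obs, capture, camera_info, finish_job, find_in, cut_out gives the robot as it stands.
- The arm moves only by the shell command python3 -m handwheel 'ROWS' [FORCE]. ROWS is a JSON object of lists of equal length, an entry for each row: "linear": the shift along the tool's x, y, z in m, a list of three; "roll": the turn about the tool's z in rad; "hand": the opening in per cent of the stroke, from 0 (shut) to 100 (fully open). A call has 1 to 5 rows; each row shifts and turns the pose as measured when the row begins, along the tool's axes as they then stand; what a row does not reach is not made up. A row lasts 1/12 s, in which the tool goes at most 41.7 mm and 7.16 degrees, less where a joint would pass 70% of its speed; a pose out of reach is approached as far as the arm can. A call is refused whole if a number of a shift passes 0.0417 or a number of a turn 0.125, either way. A call with a gripper value outside its range is refused whole. The fingers move at their own pace and stop on an object; FORCE is the grip in N (left out, the last holds). Time passes only in rows, so rows that do not move let the fingers close. It gives the time, the measured TCP pose, the force and the opening at its end, in the units of the state.
- get_obs(): the state, without advancing time (a new reading comes with each control period).
- capture(name): name is "side" or "top"; returns the picture (384x512x3 uint8, red, green, blue); there is no depth.
- camera_info(name): a dict with "K" (3x3 intrinsics, pixels), "k1" (the pictures are not rectified: a ray, as slopes to the right and down, at radius r is drawn at 1 + k1 r^2 times it, then the intrinsics apply), "pose" (4x4, takes a point from camera to world coordinates). Camera axes: x right, y up, looking along -z (the intrinsics and any distortion apply to the point x, -y, -z); pixel columns grow to the right and rows downward; lengths in mm; the calibration is good to about 2 mm. A picture is of the moment at which its call begins. camera_info takes no time and is no camera call.
- finish_job(): hands the job in, once; it reports no verdict.
Trained networks look in the newest picture that a camera, given by its name, has taken for a name from the list of things; names that differ only in an ending like _2 or _b are one class to them, and where a whole thing is asked for, a point or a joint stands for the part that bears it (a point fixed in the world has none). Each returns a list of dicts, best first, with "score" (0 to 1); they miss things now and then, are a little off and sometimes report something else, mostly with a low value. They report only what shows in the picture. A call takes as long as a camera call. They do not tell look-alikes from the thing itself.
- find_in(camera, target): "rect" ([centre column, centre row, width, height] in pixels, round what is visible of it).
- cut_out(camera, target): "region" (384x512 bool, what is visible of it) and "rect" ([centre column, centre row, width, height] in pixels, round what is visible of it).
The state is a dict: "time": time; "q": joint angles; "qd": joint speeds; "joint_efforts": joint torques, N m; "tool_pos": TCP position; "orientation": TCP orientation; "contact_force": force on the tool from outside, world axes, zero at the start; "moment": the same for the moment, N m; "grip_width": finger opening in mm.
Only numpy, scipy, OpenCV 4.12 (cv2) and the standard library are available. Lean on these libraries where they do the work, as an engineer would, in place of code of your own. Each camera call takes 0.05 s, during which the arm holds its last target.

TASK

Put the paint jar that is parked between the two V-blocks into the one empty cell of the wooden paint rack, upright all the way, and let it go. Then lay the brass boiler barrel along the V, its middle at the middle of the gap, and press it straight down with the gripper with about 12 N so that it bears firmly on both sides of the V alike; finish while still holding it pressed like that, ready for scribing. Leave the jars already in the rack, the knife, the roll and the cut-out wall where they are.

Things in the scene. Friction and masses are not known exactly. Their poses are not given: they have to be found in the camera images.
- boiler_center (a point): Centre of the loose model boiler barrel: a plain brass cylinder, diameter 40 mm, length 130 mm, about 0.16 kg, rigid, lying on its side on the green cutting mat (mat top 3 mm above the work surface), clear of everything; it can roll. Its x axis runs along the cylinder's axis.
- vee_seat (a point): Where the barrel's centre lies when fully seated in the V-block pair: midway in the gap between the blocks, 55 mm above the underside of their plate (58 mm above the work surface). x runs along the V (horizontal), y across it, z up. The V opens upwards, its sides slope 45 degrees. A barrel kept tight in the jaws may load one side only; let go, it settles, and a push down on its top loads both.
- jig: The fixed V-block fixture, origin at the centre of its underside, axes as vee_seat: a plate 160 x 76 x 8 mm carrying two steel V-blocks, each 40 mm long in x, 70 mm wide in y, tops 53 mm above the plate's underside, with a 60 mm gap in x between them where the plate is bare: fingers can go down there beside the barrel.
- vee_left: The +y sides of the V of both blocks (one fixed part); its frame is that of the plate, origin at the centre of the plate's underside.
- vee_right: The -y sides of the V of both blocks (one fixed part); frame as vee_left.
- jar_center (a point): Centre (half-way up) of the paint jar that starts upright on the plate in the gap between the V-blocks, within 6 mm of the middle: a straight cylinder, diameter 34 mm, 72 mm tall, white with a black screw cap (top 22 mm), about 60 g. z points up along it. While it stands there the barrel cannot be seated.
- crate: Fixed wooden paint rack on the mat, 176 x 62 x 32 mm (its x, y, z), origin at the centre of its underside; walls, floor and the two dividers 5 mm thick; three cells in a row along its x, each 52 x 52 mm inside, centres at x = -57, 0 and 57 mm, open at the top. Jars stand out 40 mm above its rim.
- free_cell (a point): Top centre of the cork disc (diameter 40 mm, 2 mm thick) on the floor of the one empty cell of the rack, 7 mm above the rack's underside: the jar goes here. z up.
- stored_a_center (a point): Centre of a paint jar like the first (34 mm x 72 mm) standing in another cell of the rack; leave it.
- stored_b_center (a point): Centre of the other paint jar (34 mm x 72 mm) standing in the rack; leave it.
- knife: Hobby knife lying on the mat, 140 mm long, 11 mm thick, along its x; origin at its underside; leave it.
- roll: Roll of strip, a cardboard-coloured ring of outer diameter 96 mm, 26 mm high, lying flat; origin at the centre of its underside; leave it.
- wall_piece: Flat plywood model wall with two window holes, 100 x 170 x 4 mm, lying on the mat; origin at its underside; leave it.
Not all that is in view belongs to the job. Leave any green look-alike of the part that bears jar_center alone. Of the things that look like the part that bears boiler_center, the smaller one is meant.

How it is judged:
By the outcome, as a careful person would: the job done as asked, in the order asked, and still so for the second after the job is handed in, while the arm keeps its last pose, push and grip.
It also fails if it takes over 72 s, if anything falls off the work surface, if the arm or the gripper's body presses on something with over 40 N, if the wrist force passes 120 N, or if a joint passes its speed limit or range.

## Working session

There is one attempt and no reset: what is moved stays moved. The work goes in short steps, Python scripts to look and compute and a shell command to move; the robot and the scene stay as the last step left them, time stands still between calls to the robot, and variables do not carry over. Pictures are saved under pics/ and viewed, and the job is handed in when it is done.

```bash
ls; mkdir -p pics
python3 - <<'E'
from workcell import *
import cv2
print(get_obs())
for n in("side","top"):
    im=capture(n); cv2.imwrite(f"pics/{n}0.png",cv2.resize(im[:,:,::-1],(768,576)))
    c=camera_info(n); print(n,c)
E
```

```text
pics
{'time': 0.0, 'q': array([ 1.15180892,  0.41189269, -0.01268084,  1.59705601,  0.00562258,
        1.13430394, -0.08218065]), 'qd': array([-0.0006003 , -0.00035292, -0.00042398,  0.00049265, -0.00070171,
       -0.00023747, -0.00235912]), 'joint_efforts': array([ 7.42075154e-04, -6.00621200e+01,  6.82252441e-01, -2.99414277e+01,
        1.38390853e-02,  1.04789628e-02, -3.64885636e-05]), 'tool_pos': array([ 214.53707461, -586.49089614,  230.45284372]), 'orientation': array([-3.09184413e+00, -5.47960017e-01,  6.72407149e-04]), 'contact_force': array([0.16376454, 0.2128069 , 1.29833779]), 'moment': array([-0.04227355,  0.03303541,  0.04060473]), 'grip_width': 85.26520686109806}
side {'K': array([[493.98182819,   0.        , 252.84295492],
       [  0.        , 493.98182819, 195.7542489 ],
       [  0.        ,   0.        ,   1.        ]]), 'k1': -0.007931807369085548, 'pose': array([[-9.86708321e-01,  1.34141666e-01, -9.17207827e-02,
         3.50230461e+02],
       [-1.61805088e-01, -7.58824764e-01,  6.30875654e-01,
         9.45332997e+02],
       [ 1.50267102e-02,  6.37331147e-01,  7.70443513e-01,
         1.24948470e+03],
       [ 0.00000000e+00,  0.00000000e+00,  0.00000000e+00,
         1.00000000e+00]])}
top {'K': array([[430.80167123,   0.        , 260.04277973],
       [  0.        , 430.80167123, 185.93075679],
       [  0.        ,   0.        ,   1.        ]]), 'k1': -0.1124954249583338, 'pose': array([[ 7.83908106e-04,  9.80407469e-01, -1.96978627e-01,
         2.65054099e+02],
       [-9.99891215e-01, -2.13283503e-03, -1.45948333e-02,
        -3.81787667e+01],
       [-1.47290065e-02,  1.96968640e-01,  9.80299144e-01,
         1.25804042e+03],
       [ 0.00000000e+00,  0.00000000e+00,  0.00000000e+00,
         1.00000000e+00]])}
```

View pics/side0.png

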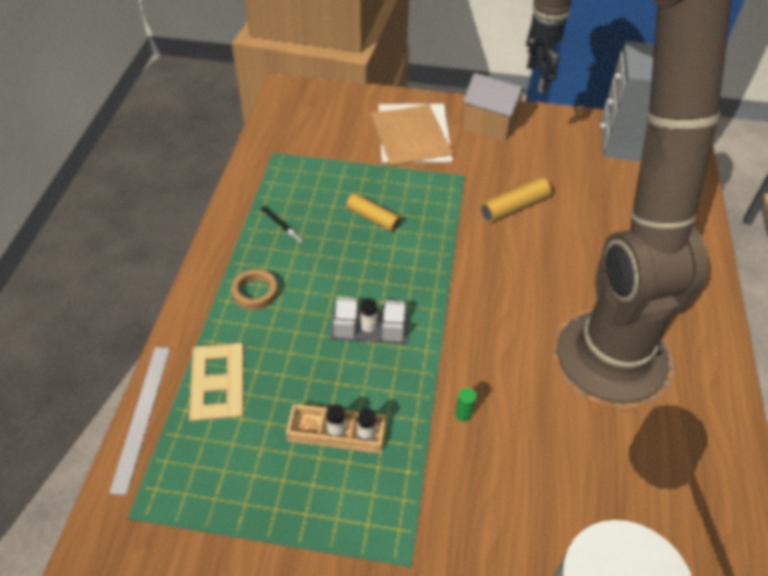

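View pics/top0.png

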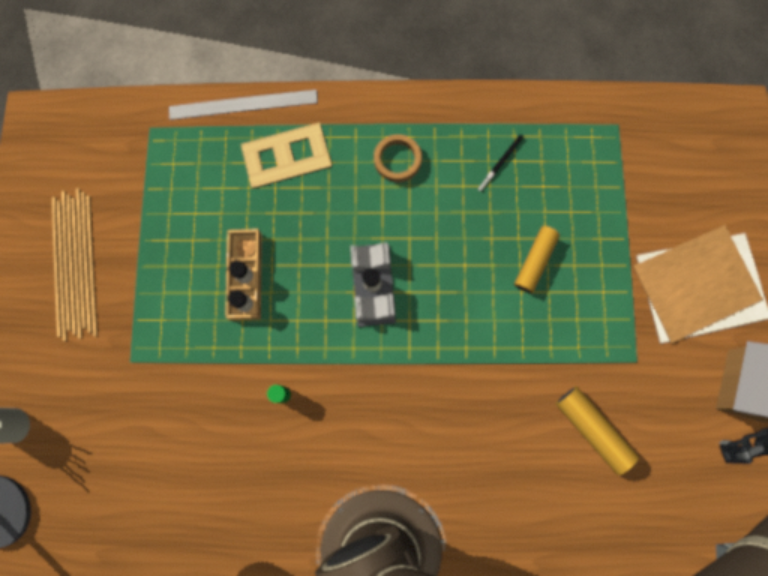

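Candidates (768-wide top picture): barrel – small on mat (537,259) vs larger on wood (598,432), so the mat one. Jar – white/black in the gap (371,278) vs green one (278,394) and stored ones (238,270), (237,299), so the gap one. The empty cell is at (244,245).

```bash
cat > h.py <<'E'
from workcell import *
import numpy as np, cv2
def proj(cam,P):
    c=camera_info(cam); P=np.atleast_2d(P); T=np.linalg.inv(c["pose"])
    p=P@T[:3,:3].T+T[:3,3]; a=p[:,0]/-p[:,2]; b=-p[:,1]/-p[:,2]
    f=1+c["k1"]*(a*a+b*b); K=c["K"]
    return np.c_[K[0,0]*a*f+K[0,2],K[1,1]*b*f+K[1,2]]
def ray(cam,uv):
    c=camera_info(cam);K=c["K"]
    r=cv2.undistortPoints(np.array([[uv]],float),K,np.array([c["k1"],0,0,0.]))[0,0]
    d=c["pose"][:3,:3]@np.array([r[0],-r[1],-1]); return c["pose"][:3,3],d
def atz(cam,uv,z):
    o,d=ray(cam,uv); return o+d*(z-o[2])/d[2]
def hull_mask(cam,pts):
    m=np.zeros((384,512),np.uint8); h=cv2.convexHull(np.round(proj(cam,pts)*16).astype(np.int32).reshape(-1,1,2))
    cv2.fillConvexPoly(m,h,1,shift=4); return m>0
def crop(im,c,w,s,name):
    x,y=c;x=int(x);y=int(y);cv2.imwrite(f"pics/{name}.png",cv2.resize(im[max(0,y-w):y+w,max(0,x-w):x+w,::-1],None,fx=s,fy=s,interpolation=cv2.INTER_CUBIC))
E
python3 - <<'E'
from h import *
S={}
for n in("side","top"):
    im=capture(n)
    for t in("boiler_center","jar_center","jig","crate","free_cell"):
        for i,r in enumerate(cut_out(n,t) if t!="free_cell" else find_in(n,t)):
            print(n,t,np.round(r["score"],2),np.round(r["rect"],1), r["region"].sum() if "region" in r else "")
            if "region" in r: S[f"{n}-{t}-{i}"]=r["region"]
    S[n]=im
np.savez("masks0.npz",**S)
im=S["top"]; crop(im,(250,185),45,8,"cj"); crop(im,(358,175),40,8,"cb")
im=S["top"]; crop(im,(160,185),40,8,"cc");
E
```

```text
side boiler_center 0.95 [249.2 139.7  38.7  27.5] 406
side boiler_center 0.73 [342.8 135.2  43.2  31.1] 643
side boiler_center 0.73 [245.9 209.8   9.8  22.6] 216
side jar_center 0.61 [311.2 269.7  13.6  25. ] 213
side jar_center 0.52 [246.8 211.3  11.7  22.7] 210
side jig 0.67 [247.4 214.4  50.9  31.9] 1116
side jig 0.22 [186.6 149.2  25.7  26.9] 137
side crate 0.76 [222.8 287.4  65.5  27.1] 1002
side free_cell 0.18 [144.9 254.4  34.4  53.2] 
top boiler_center 0.95 [398.4 289.6  51.3  55.6] 1203
top boiler_center 0.6 [360.2 171.3  34.5  44.8] 635
top jar_center 0.64 [191.7 101.8  61.8  45. ] 1436
top jar_center 0.48 [248.7 185.   12.   18. ] 157
top jar_center 0.43 [186.4 261.9  15.9  15.7] 127
top jig 0.64 [249.1 189.2  32.5  58.8] 1294
top crate 0.71 [162.4 182.9  25.1  57.9] 920
top free_cell 0.45 [164.8 164.4  11.7  12.8] 
top free_cell 0.44 [359.3 170.3  28.   41.5]
```

Run:
```python
import cv2,numpy as np
a=[cv2.resize(cv2.imread(f"pics/{n}.png"),(400,400)) for n in("cj","cb")]
cv2.imwrite("pics/two.png",np.hstack(a))
from h import *
S=np.load("masks0.npz"); im=S["side"]; crop(im,(235,250),60,6,"cs")
```

```text
(no output)
```

View pics/two.png

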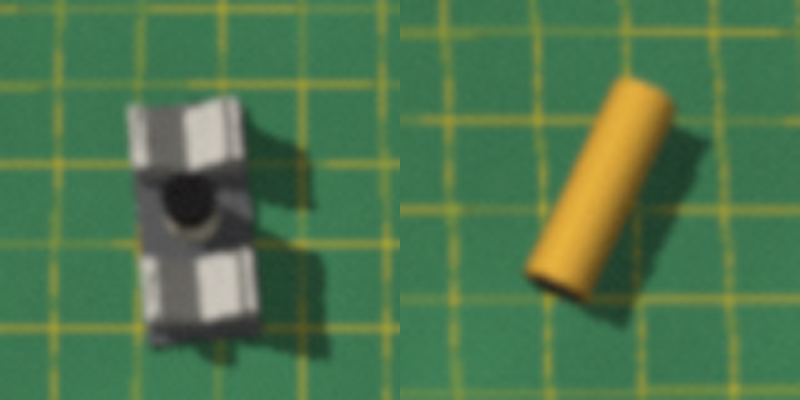

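View pics/cs.png

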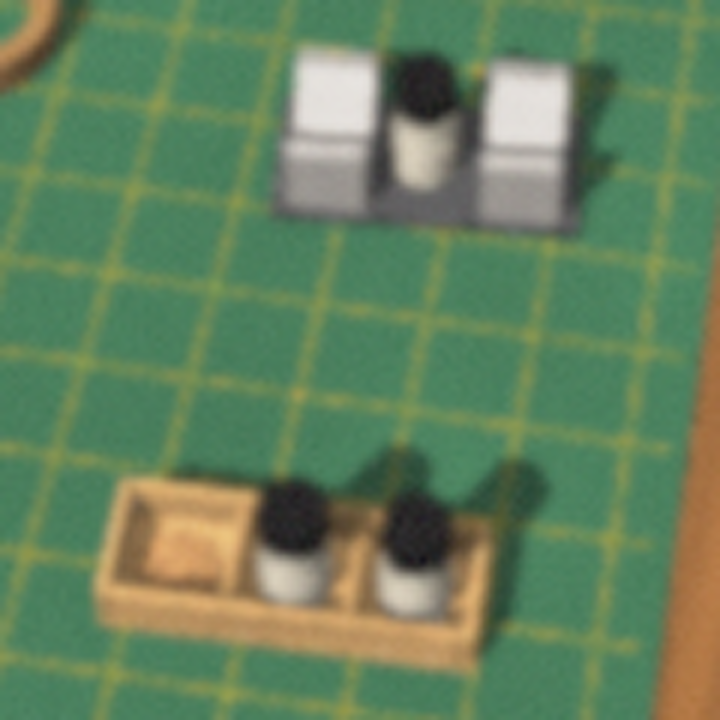

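View pics/cc.png

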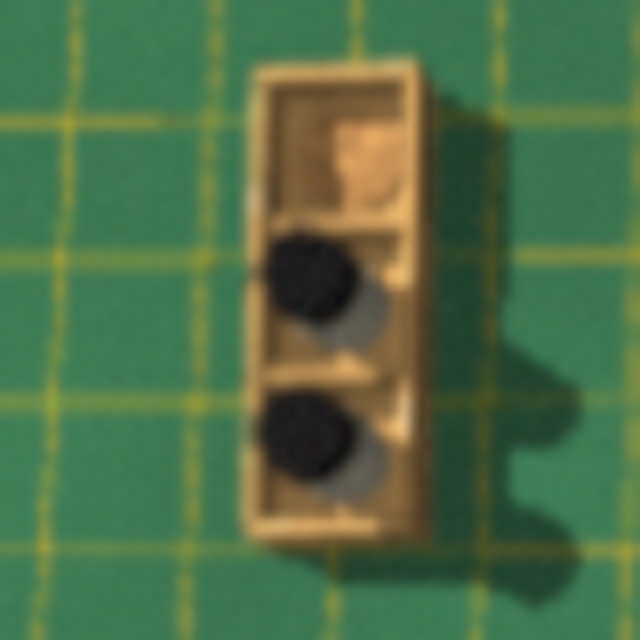

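```bash
cat > fit.py <<'E'
from h import *
from scipy.optimize import minimize
SS=4
def soft(cam,hulls,bb):
    x0,y0,x1,y1=bb; m=np.zeros(((y1-y0)*SS,(x1-x0)*SS),np.uint8)
    for P in hulls:
        q=(proj(cam,P)+0.5-[x0,y0])*SS-0.5
        cv2.fillConvexPoly(m,cv2.convexHull(np.round(q*16).astype(np.int32).reshape(-1,1,2)),255,shift=4)
    m=cv2.resize(m,(x1-x0,y1-y0),interpolation=cv2.INTER_AREA)
    return cv2.GaussianBlur(m.astype(np.float32)/255,(0,0),0.8)
def pose(p,P): # p x,y,yaw ; P local
    c,s=np.cos(p[2]),np.sin(p[2]); return np.asarray(P,float)@np.array([[c,s,0],[-s,c,0],[0,0,1]])+[p[0],p[1],0]
def box(x0,x1,y0,y1,z0,z1): return np.array([[x,y,z] for x in(x0,x1) for y in(y0,y1) for z in(z0,z1)],float)
def cyl(r,z0,z1,x=0,y=0):
    t=np.linspace(0,2*np.pi,40,endpoint=False); return np.array([[x+r*np.cos(a),y+r*np.sin(a),z] for z in(z0,z1) for a in t])
def hcyl(r,L,zc):
    t=np.linspace(0,2*np.pi,40,endpoint=False); return np.array([[x,r*np.cos(a),zc+r*np.sin(a)] for x in(-L/2,L/2) for a in t])
def jigh():
    H=[box(-80,80,-38,38,3,11)]
    for xs in((-70,-30),(30,70)):
        for s in(1,-1):
            H.append(np.array([[x,s*y,z+3] for x in xs for y,z in((0,8),(35,8),(35,53),(26.3,53),(0,26.7))]))
    return H
def nongreen(im):
    f=im.astype(np.float32); g=(f[...,1]-f[...,0])/(f.sum(2)+1); return g
def fit(imgs,seg,hulls,x0,cams,bbs,steps):
    D={}
    for c in cams:
        b=bbs[c]; D[c]=seg(imgs[c])[b[1]:b[3],b[0]:b[2]]
    def cost(p): return sum(np.sum((soft(c,hulls(p),bbs[c])-D[c])**2) for c in cams)
    sim=np.array([x0]+[np.array(x0)+np.eye(len(x0))[i]*steps[i] for i in range(len(x0))])
    r=minimize(cost,x0,method="Nelder-Mead",options=dict(initial_simplex=sim,xatol=.02,fatol=1e-4,maxiter=600))
    return r.x,r.fun
E
python3 - <<'E'
from fit import *
S=np.load("masks0.npz"); im=S["top"]
for p in((235,160),(222,150),(265,195),(240,172),(255,172),(160,151),(152,185),(358,175)): # mat, jig
    print(p,im[p[1],p[0]],nongreen(im)[p[1],p[0]])
print(atz("top",(249,185),47),atz("side",(247,211),47),"boiler",atz("top",(358.5,173),23),atz("side",(249,140),23))
print("cell",atz("top",(164.8,164.4),10), "crate",atz("top",(162.4,182.9),30),atz("side",(222.8,287.4),20))
E
```

```text
(235, 160) [ 88 127  73] 0.13494809
(222, 150) [ 59 120  80] 0.23461539
(265, 195) [62 77 42] 0.082417585
(240, 172) [102 100  93] -0.006756757
(255, 172) [177 171 163] -0.01171875
(160, 151) [ 66 120  81] 0.20149253
(152, 185) [156 123  73] -0.09348442
(358, 175) [200 151  51] -0.12158809
[511.19104666  11.55191126  47.        ] [501.24930562  23.95768698  47.        ] boiler [ 551.49547386 -310.23833283   23.        ] [ 551.31394531 -310.38614816   23.        ]
cell [582.62775955 267.46430419  10.        ] crate [521.52378258 267.13974343  30.        ] [525.54473954 281.67877494  20.        ]
```

```bash
cat > run1.py <<'E'
from fit import *
import sys
S=np.load("masks0.npz"); I={"top":S["top"],"side":S["side"]}
seg=lambda im: np.clip((0.10-nongreen(im))/0.10,0,1)
def segb(im):
    return seg(im)
for c in I: cv2.imwrite(f"pics/seg_{c}.png",(seg(I[c])*255).astype(np.uint8))
def bb(cam,P,m=8):
    q=proj(cam,P); a=np.floor(q.min(0)-m).astype(int); b=np.ceil(q.max(0)+m).astype(int); return (a[0],a[1],b[0],b[1])
def go(name,hulls,x0,st):
    bbs={c:bb(c,np.vstack(hulls(x0))) for c in I}
    for cams in(("top",),("side",),("top","side")):
        r=fit(I,seg,hulls,x0,cams,bbs,st); print(name,cams,np.round(r[0],3),round(r[1],2))
    q=r[0]
    for c in I:
        b=bbs[c]; v=I[c][b[1]:b[3],b[0]:b[2],::-1].copy(); v=cv2.resize(v,None,fx=6,fy=6,interpolation=cv2.INTER_CUBIC)
        for H in hulls(q):
            u=((proj(c,H)+.5-[b[0],b[1]])*6).astype(np.int32); cv2.polylines(v,[cv2.convexHull(u.reshape(-1,1,2))],True,(0,0,255),1)
        cv2.imwrite(f"pics/fit_{name}_{c}.png",v)
    return q
J=jigh()
q=go("jig",lambda p:[pose(p[:3],h) for h in J]+[cyl(17,11,83,p[3],p[4])],[508,15,0.05,508,15],[5,5,.05,4,4])
go("boiler",lambda p:[pose(p,hcyl(20,130,23))],[551,-310,-.4],[5,5,.1])
C=box(-88,88,-31,31,3,35)
go("crate",lambda p:[pose(p,C)]+[pose(p,cyl(17,8,80,x,0)) for x in(0,-57)],[523,270,0.02],[5,5,.05])
E
python3 run1.py
```

```text
jig ('top',) [5.07085e+02 1.57290e+01 8.40000e-02 5.05713e+02 1.73820e+01] 39.71
jig ('side',) [5.05505e+02 1.65750e+01 8.20000e-02 5.06628e+02 2.81980e+01] 41.75Traceback (most recent call last):
  File "run1.py", line 22, in <module>
    q=go("jig",lambda p:[pose(p[:3],h) for h in J]+[cyl(17,11,83,p[3],p[4])],[508,15,0.05,508,15],[5,5,.05,4,4])
  File "run1.py", line 13, in go
    r=fit(I,seg,hulls,x0,cams,bbs,st); print(name,cams,np.round(r[0],3),round(r[1],2))
  File "fit.py", line 32, in fit
    r=minimize(cost,x0,method="Nelder-Mead",options=dict(initial_simplex=sim,xatol=.02,fatol=1e-4,maxiter=600))
    res = _minimize_neldermead(fun, x0, args, callback, bounds=bounds,
                               **options)
    fxr = func(xr)
    fx = function(np.copy(x), *(wrapper_args + args))
  File "fit.py", line 30, in cost
    def cost(p): return sum(np.sum((soft(c,hulls(p),bbs[c])-D[c])**2) for c in cams)
                        ~~~^^^^^^^^^^^^^^^^^^^^^^^^^^^^^^^^^^^^^^^^^^^^^^^^^^^^^^^^^
  File "fit.py", line 30, in <genexpr>
    def cost(p): return sum(np.sum((soft(c,hulls(p),bbs[c])-D[c])**2) for c in cams)
                                    ~~~~^^^^^^^^^^^^^^^^^^^
  File "fit.py", line 7, in soft
    q=(proj(cam,P)+0.5-[x0,y0])*SS-0.5
       ~~~~^^^^^^^
  File "h.py", line 4, in proj
    c=camera_info(cam); P=np.atleast_2d(P); T=np.linalg.inv(c["pose"])
ValueError: time passes only in moves, steps and waits
```

```bash
python3 - <<'E'
from workcell import *
import pickle
pickle.dump({c:camera_info(c) for c in("top","side")},open("cam.pkl","wb")); print(get_obs()["time"])
E
sed -i 's/^import numpy as np, cv2/import numpy as np, cv2, pickle\n_C=pickle.load(open("cam.pkl","rb"))\ncamera_info=lambda c:_C[c]/' h.py
python3 - <<'E'
s=open('run1.py').read()
s=s.replace('def go(name,hulls,x0,st):','def go(name,hulls,x0,st,seg=seg):')
s=s.replace('J=jigh()','''dark=lambda im: np.clip((75-cv2.GaussianBlur(im,(0,0),.3).max(2).astype(np.float32))/45,0,1)
''' + 'J=jigh()')
s+='''
go("cap",lambda p:[cyl(17,61,83,p[0],p[1])],[506,17],[3,3],seg=dark)
'''
open('run1.py','w').write(s)
E
python3 run1.py; python3 -c "
import cv2;
for n in ('jig','boiler','crate','cap'):
    a,b=[cv2.imread(f'pics/fit_{n}_{c}.png') for c in('top','side')]; print(n,a.shape,b.shape)"
```

```text
0.7
jig ('top',) [5.07085e+02 1.57290e+01 8.40000e-02 5.05713e+02 1.73820e+01] 39.71
jig ('side',) [5.05505e+02 1.65750e+01 8.20000e-02 5.06628e+02 2.81980e+01] 41.75
jig ('top', 'side') [5.06181e+02 1.58840e+01 8.30000e-02 5.04979e+02 2.80450e+01] 84.22
boiler ('top',) [ 5.54219e+02 -3.08361e+02 -4.70000e-01] 40.9
boiler ('side',) [ 5.53379e+02 -3.06246e+02 -4.65000e-01] 21.44
boiler ('top', 'side') [ 5.53654e+02 -3.07650e+02 -4.65000e-01] 68.09
crate ('top',) [5.24786e+02 2.71298e+02 2.70000e-02] 38.93
crate ('side',) [5.23900e+02 2.74348e+02 1.20000e-02] 91.26
crate ('top', 'side') [5.24097e+02 2.72233e+02 2.00000e-02] 155.38
cap ('top',) [508.297  15.327] 28.98
cap ('side',) [507.361  18.613] 30.89
cap ('top', 'side') [507.893  15.682] 61.08
jig (432, 270, 3) (306, 420, 3)
boiler (378, 270, 3) (252, 324, 3)
crate (468, 252, 3) (300, 504, 3)
cap (180, 174, 3) (180, 168, 3)
```

Run:
```python
import cv2,numpy as np
C=np.zeros((590,800,3),np.uint8)
def put(n,x,y,s):
    a=cv2.imread(f'pics/fit_{n}.png'); a=cv2.resize(a,None,fx=s,fy=s); h,w=a.shape[:2]; h=min(h,590-y);w=min(w,800-x); C[y:y+h,x:x+w]=a[:h,:w]
put('jig_top',0,0,.75);put('jig_side',0,330,.75);put('boiler_top',210,0,.75);put('boiler_side',320,330,.7);put('crate_top',415,0,.7);put('crate_side',550,340,.5);put('cap_top',600,0,1);put('cap_side',600,180,.9)
cv2.imwrite('pics/all.png',C)
```

```text
(no output)
```

View pics/all.png

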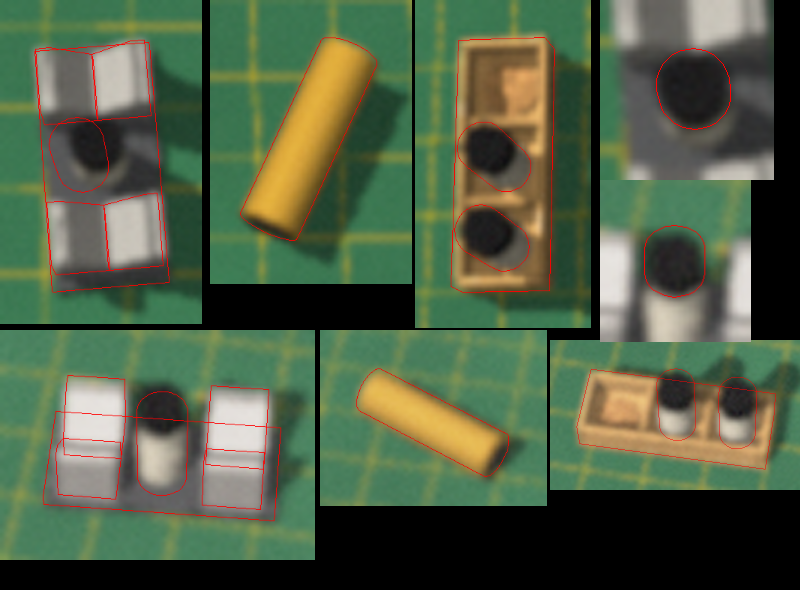

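Jig fitted at (506,16, yaw 0.083), jar about (508,16.5), boiler (554,-308, yaw -0.466), crate (524,272, yaw 0.02), so the free cell is at (581,273). The fits overlay the pictures well, except for the redundant jar in the jig fit. The crops confirm the choices: the white/black jar in the gap and the smaller barrel on the mat.

```bash
cat > go.py <<'E'
import sys; from workcell import get_obs
import numpy as np
from scipy.spatial.transform import Rotation as R
# usage: go.py x y z yaw(tool x)
o=get_obs(); M=R.from_rotvec(o["orientation"]).as_matrix(); p=np.array(o["tool_pos"])
yaw=np.arctan2(M[1,0],M[0,0])
print("t",round(o["time"],2),"pos",np.round(p,1),"yaw",round(yaw,3),"zaxis",np.round(M[:,2],3),"F",np.round(o["contact_force"],1),"w",round(o["grip_width"],1))
if len(sys.argv)>1:
    t=[float(v) for v in sys.argv[1:]]
    d=M.T@(np.array(t[:3])-p); dy=-(t[3]-yaw); dy=(dy+np.pi/2)%np.pi-np.pi/2
    print("tool shift mm",np.round(d,1),"roll",round(dy,3))
E
python3 go.py 508 16.5 200 0.083
```

```text
t 0.7 pos [ 214.8 -587.   231.3] yaw 0.351 zaxis [ 0. -0. -1.] F [-0.3  0.4 -0.1] w 85.3
tool shift mm [ 482.7 -466.    31.3] roll 0.268
```

```bash
python3 -m handwheel '{"linear":[[0.028,-0.027,0],[0.028,-0.027,0],[0.028,-0.027,0],[0.028,-0.027,0],[0.028,-0.027,0]],"roll":[0,0,0,0,0],"hand":[100,100,100,100,100]}' 40; python3 go.py 508 16.5 200 0.083
```

```text
time: 1.12
tool_pos: [296.2, -414.5, 229.3]
orientation: [3.094, 0.524, -0.006]
contact_force: [1.4, 0.0, 0.1]
grip_width: 85.2
t 1.12 pos [ 296.2 -414.5  229.3] yaw 0.335 zaxis [-0.003 -0.004 -1.   ] F [1.4 0.  0.1] w 85.2
tool shift mm [ 342.  -337.4   26.8] roll 0.252
```

```bash
python3 -m handwheel '{"linear":[[0.028,-0.0275,0],[0.028,-0.0275,0],[0.028,-0.0275,0],[0.028,-0.0275,0],[0.028,-0.0275,0]],"roll":[0,0,0,0,0],"hand":[100,100,100,100,100]}'; python3 -m handwheel '{"linear":[[0.028,-0.0275,0],[0.028,-0.0275,0],[0.028,-0.0275,0],[0.028,-0.0275,0],[0.028,-0.0275,0]],"roll":[0.05,0.05,0.05,0.05,0.05],"hand":[100,100,100,100,100]}'; python3 go.py 508 16.5 200 0.083
```

```text
time: 1.53
tool_pos: [385.6, -230.2, 229.6]
orientation: [3.09, 0.52, -0.003]
contact_force: [0.9, 0.1, -0.4]
grip_width: 85.6
time: 1.95
tool_pos: [492.3, -55.3, 230.7]
orientation: [3.129, 0.115, 0.006]
contact_force: [1.3, -0.3, 0.4]
grip_width: 85.4
t 1.95 pos [492.3 -55.3 230.7] yaw 0.074 zaxis [ 0.004 -0.011 -1.   ] F [ 1.3 -0.3  0.4] w 85.4
tool shift mm [ 20.9 -70.7  30. ] roll -0.009
```

```bash
python3 -m handwheel '{"linear":[[0.007,-0.024,0.012],[0.007,-0.024,0.012],[0.007,-0.022,0.012],[0,0,0.010],[0,0,0]],"roll":[0,0,0,0,0],"hand":[100,100,100,100,100]}'; python3 go.py 508 16.5 130 0.083
python3 - <<'E'
from h import *
ims=[]
for c in("top","side"):
    im=capture(c); q=proj(c,get_obs()["tool_pos"])[0]; print(c,q,proj(c,[508,16.5,83]))
    x,y=q.astype(int); v=cv2.resize(im[y-50:y+50,x-50:x+50,::-1],(400,400),interpolation=cv2.INTER_CUBIC); u=((q-[x,y]+50.5)*4).astype(int); cv2.drawMarker(v,(int(u[0]),int(u[1])),(0,0,255),0,12,1); ims.append(v)
cv2.imwrite("pics/hov.png",np.hstack(ims))
E
```

```text
time: 2.37
tool_pos: [514.6, 29.7, 184.2]
orientation: [3.132, 0.128, 0.018]
contact_force: [-0.4, -0.9, 0.1]
grip_width: 85.1
t 2.37 pos [514.6  29.7 184.2] yaw 0.082 zaxis [ 0.012 -0.006 -1.   ] F [-0.4 -0.9  0.1] w 85.1
tool shift mm [-8.3 12.2 54.2] roll -0.001
top [239.66012862 172.83029663] [[246.70436886 183.55434612]]
side [242.15714676 181.86404212] [[245.29365509 201.50479624]]
```

View pics/hov.png

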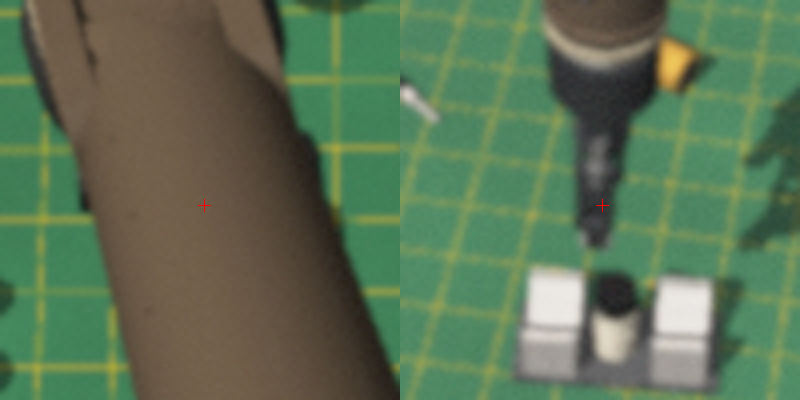

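```bash
python3 -m handwheel '{"linear":[[0,0,0],[-0.004,0.006,0.015],[-0.004,0.006,0.015],[0,0,0.015],[0,0,0]],"roll":[0,0,0,0,0],"hand":[100,100,100,100,100]}'; python3 go.py 508 16.5 110 0.083;  python3 -m handwheel '{"linear":[[0,0,0]],"roll":[0],"hand":[100]}'; python3 go.py 508 16.5 110 0.083
```

```text
time: 2.88
tool_pos: [511.3, 9.0, 144.6]
orientation: [3.13, 0.111, 0.035]
contact_force: [-0.7, 0.2, -0.0]
grip_width: 85.8
t 2.88 pos [511.3   9.  144.6] yaw 0.071 zaxis [ 0.023 -0.009 -1.   ] F [-0.7  0.2 -0. ] w 85.8
tool shift mm [-3.5 -8.  34.5] roll -0.012
time: 2.97
tool_pos: [511.4, 7.7, 145.3]
orientation: [3.129, 0.108, 0.035]
contact_force: [0.3, -0.4, 1.0]
grip_width: 85.4
t 2.97 pos [511.4   7.7 145.3] yaw 0.069 zaxis [ 0.023 -0.009 -1.   ] F [ 0.3 -0.4  1. ] w 85.4
tool shift mm [-3.6 -9.4 35.2] roll -0.014
```

```bash
python3 -m handwheel '{"linear":[[-0.001,-0.003,0.004],[-0.001,-0.003,0.008],[-0.001,-0.002,0.010],[0,-0.001,0.008],[0,0,0.004]],"roll":[0.0,0,0,0,0],"hand":[100,100,100,100,100]}'; python3 go.py 508 16.5 110 0.083;  python3 -m handwheel '{"linear":[[0,0,0]],"roll":[0],"hand":[100]}'; python3 go.py 508 16.5 48 0.083
```

```text
time: 3.38
tool_pos: [511.0, 15.8, 112.8]
orientation: [3.129, 0.103, 0.047]
contact_force: [0.1, -0.3, -0.4]
grip_width: 85.2
t 3.38 pos [511.   15.8 112.8] yaw 0.066 zaxis [ 0.03  -0.01  -0.999] F [ 0.1 -0.3 -0.4] w 85.2
tool shift mm [-3.  -0.9  2.7] roll -0.017
time: 3.47
tool_pos: [510.3, 16.1, 111.5]
orientation: [3.129, 0.104, 0.044]
contact_force: [0.7, -0.5, -0.1]
grip_width: 85.4
t 3.47 pos [510.3  16.1 111.5] yaw 0.067 zaxis [ 0.028 -0.01  -1.   ] F [ 0.7 -0.5 -0.1] w 85.4
tool shift mm [-4.1 -1.3 63.4] roll -0.016
```

```bash
python3 -m handwheel '{"linear":[[-0.001,0,0.008],[-0.001,0,0.012],[-0.001,-0.001,0.012],[-0.001,0,0.010],[-0.001,0,0.006]],"roll":[-0.008,-0.008,0,0,0],"hand":[100,100,100,100,100]}'; python3 go.py 508 16.5 48 0.083
```

```text
time: 3.88
tool_pos: [507.8, 16.9, 61.0]
orientation: [3.128, 0.134, 0.048]
contact_force: [0.9, -0.8, 0.2]
grip_width: 85.3
t 3.88 pos [507.8  16.9  61. ] yaw 0.086 zaxis [ 0.031 -0.009 -0.999] F [ 0.9 -0.8  0.2] w 85.3
tool shift mm [-0.2  0.2 13. ] roll 0.003
```

```bash
python3 -m handwheel '{"linear":[[0,0,0.006],[0,0,0.004],[0,0,0.002],[0,0,0],[0,0,0]],"roll":[0,0,0,0,0],"hand":[100,100,100,100,100]}'; python3 go.py 508 16.5 48 0.083
python3 - <<'E'
from h import *
ims=[]
for c in("top","side"):
    im=capture(c); q=proj(c,get_obs()["tool_pos"])[0]
    x,y=q.astype(int); v=cv2.resize(im[y-40:y+40,x-40:x+40,::-1],(400,400),interpolation=cv2.INTER_CUBIC); u=((q-[x,y]+40.5)*5).astype(int); cv2.drawMarker(v,(int(u[0]),int(u[1])),(0,0,255),0,12,1); ims.append(v)
cv2.imwrite("pics/grasp.png",np.hstack(ims))
E
```

```text
time: 4.3
tool_pos: [507.4, 16.6, 46.3]
orientation: [3.128, 0.135, 0.044]
contact_force: [-0.3, 0.6, 0.5]
grip_width: 85.5
t 4.3 pos [507.4  16.6  46.3] yaw 0.087 zaxis [ 0.029 -0.009 -1.   ] F [-0.3  0.6  0.5] w 85.5
tool shift mm [ 0.7  0.2 -1.7] roll 0.004
```

View pics/grasp.png

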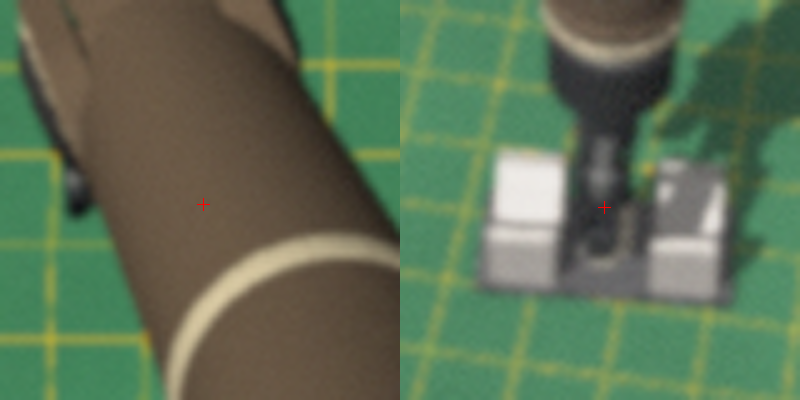

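The side picture shows the near finger standing in the gap in front of the jar, clear of both blocks. Now closing the jaws.

```bash
python3 -m handwheel '{"linear":[[0,0,0],[0,0,0],[0,0,0],[0,0,0],[0,0,0]],"roll":[0,0,0,0,0],"hand":[30,30,30,30,30]}' 40; python3 go.py; python3 -m handwheel '{"linear":[[0,0,0],[0,0,0],[0,0,0]],"roll":[0,0,0],"hand":[10,10,10]}' 40; python3 go.py
```

```text
time: 4.82
tool_pos: [508.5, 16.7, 48.0]
orientation: [3.128, 0.135, 0.049]
contact_force: [-0.7, 0.2, -1.2]
grip_width: 33.1
t 4.82 pos [508.5  16.7  48. ] yaw 0.086 zaxis [ 0.032 -0.009 -0.999] F [-0.7  0.2 -1.2] w 33.1
time: 5.07
tool_pos: [508.5, 16.6, 48.0]
orientation: [3.127, 0.135, 0.049]
contact_force: [-0.4, 0.0, -0.2]
grip_width: 33.2
t 5.07 pos [508.5  16.6  48. ] yaw 0.086 zaxis [ 0.032 -0.009 -0.999] F [-0.4  0.  -0.2] w 33.2
```

```bash
python3 -m handwheel '{"linear":[[0,0,-0.005],[0,0,-0.012],[0,0,-0.018],[0,0,-0.020],[0,0,-0.020]],"roll":[0,0,0,0,0],"hand":[10,10,10,10,10]}' 40; python3 go.py;python3 -m handwheel '{"linear":[[0,0,-0.015],[0,0,-0.008],[0,0,-0.003]],"roll":[0,0,0],"hand":[10,10,10]}' 40; python3 go.py 581 273 140 0.02
```

```text
time: 5.48
tool_pos: [502.4, 17.2, 122.0]
orientation: [3.128, 0.136, 0.033]
contact_force: [-0.5, 0.0, -0.0]
grip_width: 33.6
t 5.48 pos [502.4  17.2 122. ] yaw 0.087 zaxis [ 0.022 -0.009 -1.   ] F [-0.5  0.  -0. ] w 33.6
time: 5.73
tool_pos: [503.1, 17.8, 153.3]
orientation: [3.128, 0.136, 0.041]
contact_force: [1.0, 0.4, -1.1]
grip_width: 33.0
t 5.73 pos [503.1  17.8 153.3] yaw 0.087 zaxis [ 0.027 -0.009 -1.   ] F [ 1.   0.4 -1.1] w 33.0
tool shift mm [  99.5 -247.6   13. ] roll 0.067
```

```bash
python3 -m handwheel '{"linear":[[0.003,-0.008,0],[0.007,-0.018,0],[0.011,-0.028,0],[0.013,-0.033,0],[0.013,-0.033,0]],"roll":[0.013,0.013,0.013,0.013,0.013],"hand":[10,10,10,10,10]}' 40; python3 go.py 581 273 140 0.02;python3 -m handwheel '{"linear":[[0.013,-0.033,0],[0.011,-0.028,0],[0.008,-0.018,0],[0.004,-0.008,0],[0.001,-0.003,0]],"roll":[0,0,0,0,0],"hand":[10,10,10,10,10]}' 40; python3 go.py 581 273 140 0.02
```

```text
time: 6.15
tool_pos: [543.8, 132.7, 152.0]
orientation: [3.125, 0.007, 0.038]
contact_force: [1.2, -0.1, -0.9]
grip_width: 33.2
t 6.15 pos [543.8 132.7 152. ] yaw 0.004 zaxis [ 0.025 -0.017 -1.   ] F [ 1.2 -0.1 -0.9] w 33.2
tool shift mm [  37.5 -140.3   10.5] roll -0.016
time: 6.57
tool_pos: [580.1, 234.6, 146.7]
orientation: [3.127, 0.016, 0.031]
contact_force: [-0.3, 1.1, -0.6]
grip_width: 33.1
t 6.57 pos [580.1 234.6 146.7] yaw 0.01 zaxis [ 0.02  -0.015 -1.   ] F [-0.3  1.1 -0.6] w 33.1
tool shift mm [  1.2 -38.5   6.1] roll -0.01
```

```bash
python3 -m handwheel '{"linear":[[0,-0.008,0],[0,-0.013,0],[0.001,-0.010,0],[0,-0.004,0],[0,-0.001,0]],"roll":[0,0,0,0,0],"hand":[10,10,10,10,10]}' 40; python3 -m handwheel '{"linear":[[0,0,0]],"roll":[0],"hand":[10]}'; python3 go.py 581 273 140 0.02
python3 - <<'E'
from h import *
ims=[]
for c in("top","side"):
    im=capture(c); q=proj(c,get_obs()["tool_pos"]+np.array([0,0,-1.]))[0]
    x,y=q.astype(int); v=cv2.resize(im[y-40:y+60,x-50:x+50,::-1],(400,400),interpolation=cv2.INTER_CUBIC); u=((q-[x-50,y-40]+.5)*4).astype(int); cv2.drawMarker(v,(int(u[0]),int(u[1])),(0,0,255),0,12,1); ims.append(v)
cv2.imwrite("pics/rack1.png",np.hstack(ims))
E
```

```text
time: 6.98
tool_pos: [579.8, 269.2, 144.5]
orientation: [3.123, 0.01, 0.026]
contact_force: [-0.5, -0.8, -1.4]
grip_width: 33.0
time: 7.07
tool_pos: [579.6, 269.3, 144.6]
orientation: [3.123, 0.01, 0.026]
contact_force: [0.8, 0.2, 0.5]
grip_width: 33.4
t 7.07 pos [579.6 269.3 144.6] yaw 0.007 zaxis [ 0.017 -0.018 -1.   ] F [0.8 0.2 0.5] w 33.4
tool shift mm [ 1.3 -3.8  4.5] roll -0.013
```

View pics/rack1.png

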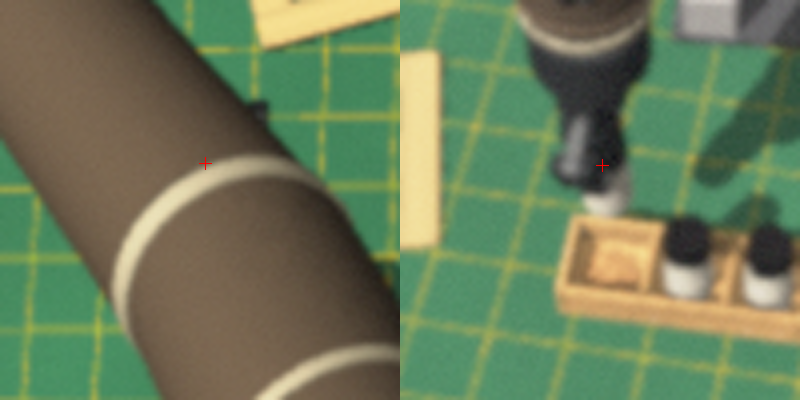

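Run:
```python
from fit import *
im=capture("side"); p=np.array(get_obs()["tool_pos"])
b=(155,215,255,300); x0,y0=155,205
v=cv2.resize(im[205:305,155:255,::-1],(800,800),interpolation=cv2.INTER_CUBIC)[:600]
def dr(H,col):
    u=((proj("side",H)+.5-[x0,y0])*8).astype(np.int32); cv2.polylines(v,[cv2.convexHull(u.reshape(-1,1,2))],True,col,1)
dr(cyl(17,p[2]-37,p[2]+35,p[0],p[1]),(0,0,255))
C=[524.1,272.2,.02]
dr(pose(C,cyl(20,10,10.1,57,0)),(255,0,0)); dr(pose(C,box(31,83,-26,26,34.9,35)),(255,0,255)); dr(pose(C,box(31,83,-26,26,8,8.1)),(255,255,0))
dr(pose(C,box(-88,88,-31,31,34.9,35)),(0,255,255))
cv2.imwrite("pics/rack2.png",v)
```

```text
(no output)
```

View pics/rack2.png

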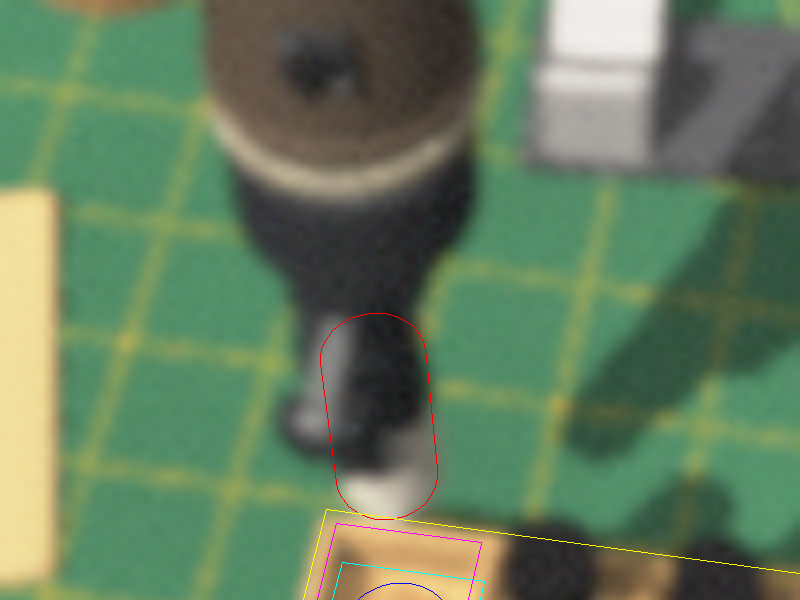

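Run:
```python
from fit import *
S=np.load("masks0.npz"); out=[]
for cam,x0,y0 in(("side",180,262),("top",140,145)):
    for C in([524.1,272.2,.02],):
        v=cv2.resize(S[cam][y0:y0+50,x0:x0+50,::-1],(400,400),interpolation=cv2.INTER_CUBIC)
        w=v.copy()
        def dr(H,col):
            u=((proj(cam,H)+.5-[x0,y0])*8).astype(np.int32); cv2.polylines(v,[cv2.convexHull(u.reshape(-1,1,2))],True,col,1)
        dr(pose(C,cyl(20,10,10.1,57,0)),(255,0,0)); dr(pose(C,box(31,83,-26,26,34.9,35)),(255,0,255)); dr(pose(C,box(-88,88,-31,31,34.9,35)),(0,255,255))
        out.append(v)
cv2.imwrite("pics/cell.png",np.hstack(out))
```

```text
(no output)
```

View pics/cell.png

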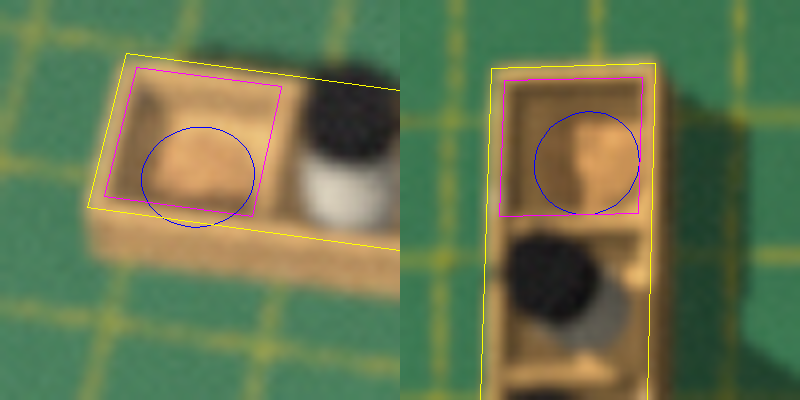

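The jar outline in hand agrees with the prediction to about 1 mm, and the cell overlay fits. Lowering it.

```bash
python3 -m handwheel '{"linear":[[0,-0.001,0.004],[0.001,-0.001,0.008],[0,-0.001,0.010],[0,-0.001,0.012],[0,0,0.012]],"roll":[0,0,0,0,0],"hand":[10,10,10,10,10]}' 40; python3 go.py 581 272.5 47 0.02
```

```text
time: 7.63
tool_pos: [583.9, 270.6, 97.5]
orientation: [3.124, 0.004, 0.034]
contact_force: [0.1, 0.4, 0.2]
grip_width: 33.3
t 7.63 pos [583.9 270.6  97.5] yaw 0.003 zaxis [ 0.022 -0.017 -1.   ] F [0.1 0.4 0.2] w 33.3
tool shift mm [-4.  -2.8 50.4] roll -0.017
```

```bash
python3 -m handwheel '{"linear":[[0,0,0.008],[0,0,0.004],[0,0,0.002],[0,0,0]],"roll":[0,0,0,0],"hand":[10,10,10,10]}' 40; python3 go.py 581 272.5 47 0.02
```

```text
time: 7.97
tool_pos: [581.5, 268.7, 75.8]
orientation: [3.12, 0.005, 0.022]
contact_force: [-0.1, -0.4, -0.7]
grip_width: 33.2
t 7.97 pos [581.5 268.7  75.8] yaw 0.003 zaxis [ 0.014 -0.021 -1.   ] F [-0.1 -0.4 -0.7] w 33.2
tool shift mm [-0.9 -4.4 28.7] roll -0.017
```

```bash
python3 -m handwheel '{"linear":[[0,-0.002,0],[0,-0.002,0.004],[0,-0.001,0.008],[0,0,0.006],[0,0,0.003]],"roll":[0,0,0,0,0],"hand":[10,10,10,10,10]}' 40; python3 go.py 581 272.5 47 0.02
```

```text
time: 8.38
tool_pos: [583.1, 274.8, 55.0]
orientation: [3.122, 0.005, 0.027]
contact_force: [-0.5, -0.2, -0.5]
grip_width: 33.4
t 8.38 pos [583.1 274.8  55. ] yaw 0.003 zaxis [ 0.017 -0.019 -1.   ] F [-0.5 -0.2 -0.5] w 33.4
tool shift mm [-2.3  2.2  8. ] roll -0.017
```

```bash
python3 -m handwheel '{"linear":[[-0.001,0.001,0.002],[-0.001,0.001,0.002],[0,0,0.002],[0,0,0]],"roll":[0,0,0,0],"hand":[10,10,10,10]}' 40; python3 go.py 581 272.5 47 0.02
```

```text
time: 8.72
tool_pos: [580.6, 272.3, 47.3]
orientation: [3.122, 0.005, 0.025]
contact_force: [-0.1, 0.1, -0.2]
grip_width: 33.1
t 8.72 pos [580.6 272.3  47.3] yaw 0.004 zaxis [ 0.016 -0.02  -1.   ] F [-0.1  0.1 -0.2] w 33.1
tool shift mm [ 0.4 -0.2  0.3] roll -0.016
```

```bash
python3 -m handwheel '{"linear":[[0,0,0.001],[0,0,0]],"roll":[0,0],"hand":[10,10]}' 40; python3 go.py 581 272.5 47 0.02
```

```text
time: 8.88
tool_pos: [580.9, 272.4, 47.5]
orientation: [3.122, 0.005, 0.027]
contact_force: [0.2, 0.1, -0.2]
grip_width: 33.2
t 8.88 pos [580.9 272.4  47.5] yaw 0.003 zaxis [ 0.017 -0.02  -1.   ] F [ 0.2  0.1 -0.2] w 33.2
tool shift mm [ 0.1 -0.1  0.5] roll -0.017
```

```bash
python3 -m handwheel '{"linear":[[0,0,0.002],[0,0,0]],"roll":[0,0],"hand":[10,10]}' 40; python3 go.py 581 272.5 47 0.02;python3 -m handwheel '{"linear":[[0,0,0.002],[0,0,0]],"roll":[0,0],"hand":[10,10]}' 40; python3 go.py 581 272.5 47 0.02
```

```text
time: 9.05
tool_pos: [581.7, 272.7, 47.6]
orientation: [3.122, 0.005, 0.03]
contact_force: [-0.0, 0.1, 0.1]
grip_width: 33.3
t 9.05 pos [581.7 272.7  47.6] yaw 0.003 zaxis [ 0.02  -0.019 -1.   ] F [-0.   0.1  0.1] w 33.3
tool shift mm [-0.7  0.2  0.6] roll -0.017
time: 9.22
tool_pos: [582.7, 273.1, 47.5]
orientation: [3.123, 0.004, 0.034]
contact_force: [0.5, -0.9, -0.7]
grip_width: 32.8
t 9.22 pos [582.7 273.1  47.5] yaw 0.003 zaxis [ 0.022 -0.018 -1.   ] F [ 0.5 -0.9 -0.7] w 32.8
tool shift mm [-1.7  0.6  0.5] roll -0.017
```

```bash
python3 -m handwheel '{"linear":[[0,0,0.004]],"roll":[0],"hand":[10]}' 40; python3 go.py 581 272.5 47 0.02
```

```text
time: 9.3
tool_pos: [584.0, 274.0, 46.5]
orientation: [3.124, 0.004, 0.039]
contact_force: [-12.9, -9.0, 54.4]
grip_width: 33.4
t 9.3 pos [584.  274.   46.5] yaw 0.003 zaxis [ 0.025 -0.017 -1.   ] F [-12.9  -9.   54.4] w 33.4
tool shift mm [-3.   1.5 -0.5] roll -0.017
```

```bash
python3 -m handwheel '{"linear":[[0,0,-0.001]],"roll":[0],"hand":[10]}' 40; python3 go.py 581 272.5 47 0.02
```

```text
time: 9.38
tool_pos: [584.5, 274.6, 48.5]
orientation: [3.125, 0.004, 0.042]
contact_force: [0.5, 0.5, -1.4]
grip_width: 32.8
t 9.38 pos [584.5 274.6  48.5] yaw 0.003 zaxis [ 0.027 -0.016 -1.   ] F [ 0.5  0.5 -1.4] w 32.8
tool shift mm [-3.5  2.1  1.4] roll -0.017
```

```bash
python3 -m handwheel '{"linear":[[-0.003,0.0015,0],[-0.001,0,0]],"roll":[0,0],"hand":[10,10]}' 40; python3 go.py 581 272.5 47 0.02
```

```text
time: 9.55
tool_pos: [580.9, 273.3, 48.7]
orientation: [3.126, 0.004, 0.044]
contact_force: [-0.2, -0.2, -1.4]
grip_width: 33.3
t 9.55 pos [580.9 273.3  48.7] yaw 0.003 zaxis [ 0.028 -0.015 -0.999] F [-0.2 -0.2 -1.4] w 33.3
tool shift mm [0.1 0.8 1.7] roll -0.017
```

```bash
python3 -m handwheel '{"linear":[[0,0,0.002]],"roll":[0],"hand":[10]}' 40; python3 go.py 581 272.5 47 0.02; python3 -m handwheel '{"linear":[[0,0,0]],"roll":[0],"hand":[10]}' 40; python3 go.py 581 272.5 47 0.02
```

```text
time: 9.63
tool_pos: [580.7, 273.2, 46.6]
orientation: [3.126, 0.004, 0.044]
contact_force: [-3.9, -2.2, 25.4]
grip_width: 33.1
t 9.63 pos [580.7 273.2  46.6] yaw 0.003 zaxis [ 0.028 -0.015 -0.999] F [-3.9 -2.2 25.4] w 33.1
tool shift mm [ 0.3  0.8 -0.4] roll -0.017
time: 9.72
tool_pos: [580.8, 273.3, 46.7]
orientation: [3.126, 0.004, 0.045]
contact_force: [0.3, -0.9, 5.9]
grip_width: 33.0
t 9.72 pos [580.8 273.3  46.7] yaw 0.003 zaxis [ 0.029 -0.015 -0.999] F [ 0.3 -0.9  5.9] w 33.0
tool shift mm [ 0.2  0.8 -0.3] roll -0.017
```

```bash
python3 -m handwheel '{"linear":[[0,0,0],[0,0,0],[0,0,0],[0,0,0],[0,0,0]],"roll":[0,0,0,0,0],"hand":[60,80,100,100,100]}' 40; python3 -m handwheel '{"linear":[[0,0,-0.004],[0,0,-0.008],[0,0,-0.014],[0,0,-0.02],[0,0,-0.025]],"roll":[0,0,0,0,0],"hand":[100,100,100,100,100]}';  python3 -m handwheel '{"linear":[[0,0,-0.025],[0,0,-0.02],[0,0,-0.01],[0,0.005,-0.004]],"roll":[0,0,0,0],"hand":[100,100,100,100]}'; python3 go.py 554 -308 170 -0.466
python3 - <<'E'
from fit import *
im=capture("side"); x0,y0=175,255
v=cv2.resize(im[y0:y0+60,x0:x0+80,::-1],(800,600),interpolation=cv2.INTER_CUBIC)
u=((proj("side",cyl(17,10,82,581,273.3))+.5-[x0,y0])*10).astype(np.int32); cv2.polylines(v,[cv2.convexHull(u.reshape(-1,1,2))],True,(0,0,255),1)
cv2.imwrite("pics/placed.png",v)
E
```

```text
time: 10.13
tool_pos: [579.8, 272.4, 44.2]
orientation: [3.125, 0.004, 0.04]
contact_force: [0.9, -0.0, 0.5]
grip_width: 85.6
time: 10.55
tool_pos: [574.7, 271.7, 114.0]
orientation: [3.12, 0.005, 0.025]
contact_force: [-1.1, -0.4, 0.3]
grip_width: 85.3
time: 10.88
tool_pos: [574.9, 270.9, 185.9]
orientation: [3.126, 0.008, 0.039]
contact_force: [-0.6, -0.0, -0.9]
grip_width: 85.3
t 10.88 pos [574.9 270.9 185.9] yaw 0.005 zaxis [ 0.025 -0.015 -1.   ] F [-0.6 -0.  -0.9] w 85.3
tool shift mm [-24.3 578.5  24.2] roll 0.471
```

View pics/placed.png

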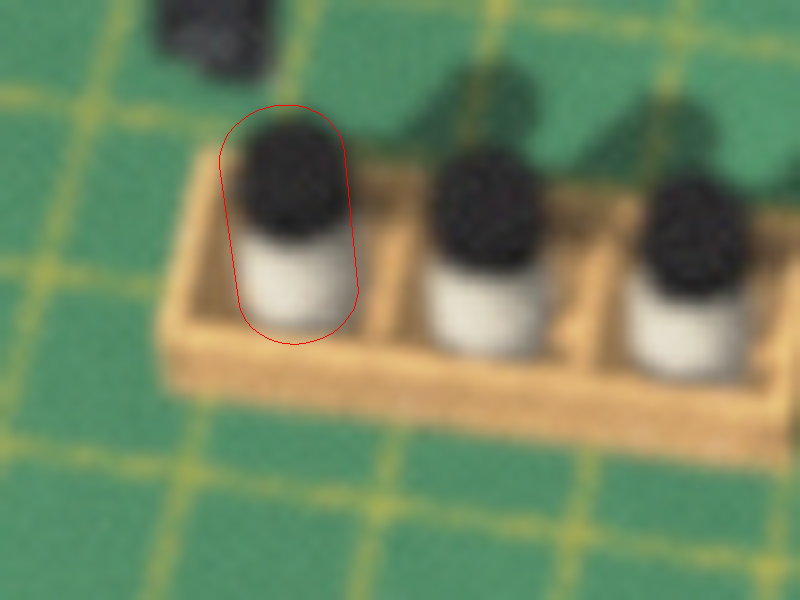

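The jar stands upright in the free cell (crop 297,220) beside the two stored jars (487,250) and (690,270), which have not moved. Now on to the barrel.

```bash
python3 -m handwheel '{"linear":[[0,0.008,0],[-0.001,0.018,0],[-0.002,0.03,0],[-0.002,0.04,0],[-0.002,0.04,0]],"roll":[0,0,0,0,0],"hand":[100,100,100,100,100]}'; python3 -m handwheel '{"linear":[[-0.002,0.04,0],[-0.002,0.04,0],[-0.002,0.04,0],[-0.002,0.04,0],[-0.002,0.04,0]],"roll":[0,0,0,0,0],"hand":[100,100,100,100,100]}'; python3 go.py 554 -308 170 -0.466
```

```text
time: 11.35
tool_pos: [565.4, 135.8, 183.7]
orientation: [3.129, 0.027, 0.032]
contact_force: [0.8, -1.1, 0.6]
grip_width: 85.2
time: 11.77
tool_pos: [551.6, -73.4, 179.3]
orientation: [3.127, 0.025, 0.014]
contact_force: [0.4, -0.1, 0.6]
grip_width: 85.7
t 11.77 pos [551.6 -73.4 179.3] yaw 0.016 zaxis [ 0.009 -0.014 -1.   ] F [ 0.4 -0.1  0.6] w 85.7
tool shift mm [ -1.5 234.5  12.6] roll 0.482
```

```bash
python3 -m handwheel '{"linear":[[0,0.036,0],[0.003,0.036,0],[0.006,0.034,0],[0.007,0.028,0],[0.008,0.021,0]],"roll":[0.09,0.09,0.09,0.09,0.08],"hand":[100,100,100,100,100]}'; python3 go.py 554 -308 170 -0.466
```

```text
time: 12.18
tool_pos: [542.1, -248.8, 174.6]
orientation: [3.047, -0.699, -0.001]
contact_force: [0.4, -0.6, -0.7]
grip_width: 85.4
t 12.18 pos [ 542.1 -248.8  174.6] yaw -0.451 zaxis [-0.004 -0.015 -1.   ] F [ 0.4 -0.6 -0.7] w 85.4
tool shift mm [36.5 48.   5.4] roll 0.015
```

```bash
python3 -m handwheel '{"linear":[[0.012,0.016,0],[0.010,0.014,0],[0.006,0.008,0],[0.003,0.003,0],[0,0,0]],"roll":[0,0,0,0,0],"hand":[100,100,100,100,100]}'; python3 -m handwheel '{"linear":[[0,0,0]],"roll":[0],"hand":[100]}'; python3 go.py 554 -308 100 -0.466
python3 - <<'E'
from fit import *
S={c:capture(c) for c in("top","side")}
np.savez("m2.npz",**S)
cv2.imwrite("pics/b_top.png",cv2.resize(S["top"][:,:,::-1],(768,576))); cv2.imwrite("pics/b_side.png",cv2.resize(S["side"][60:240,150:390,::-1],(800,600)))
E
```

```text
time: 12.6
tool_pos: [544.6, -311.0, 169.0]
orientation: [3.039, -0.723, -0.017]
contact_force: [-0.1, 0.7, -0.1]
grip_width: 85.2
time: 12.68
tool_pos: [544.5, -310.2, 168.4]
orientation: [3.041, -0.722, -0.019]
contact_force: [0.4, 0.4, 0.4]
grip_width: 85.5
t 12.68 pos [ 544.5 -310.2  168.4] yaw -0.466 zaxis [-0.015 -0.013 -1.   ] F [0.4 0.4 0.4] w 85.5
tool shift mm [ 8.  -7.5 68.2] roll -0.0
```

View pics/b_side.png

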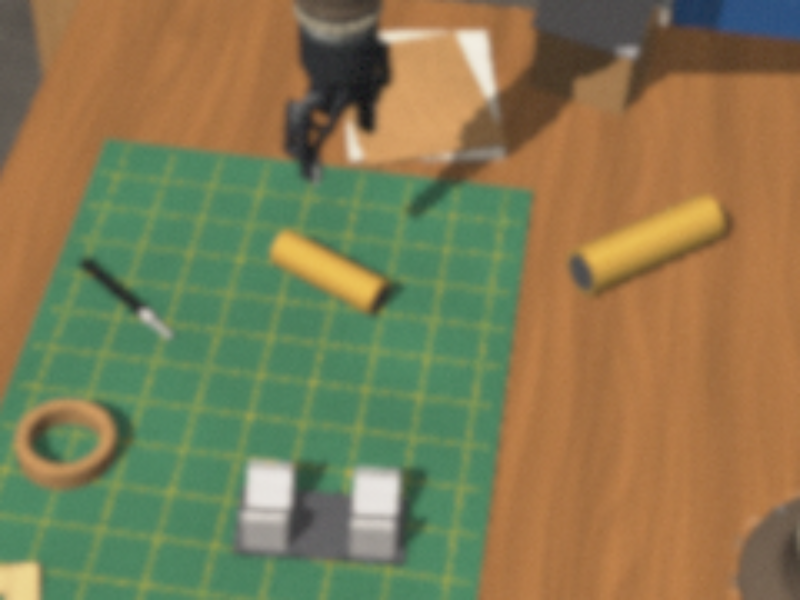

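View pics/b_top.png

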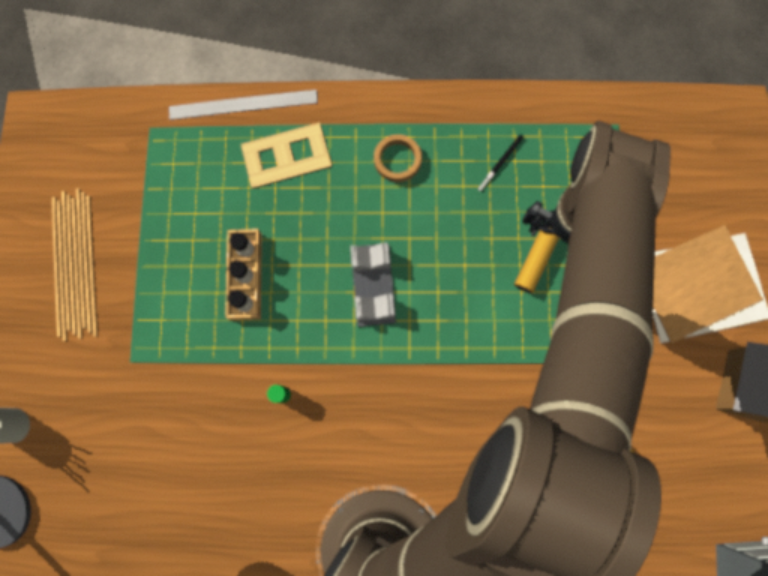

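Run:
```python
s=open('run1.py').read().split("J=jigh()")[0].replace("masks0.npz","m2.npz")
s+='''
J=jigh()
go("jig2",lambda p:[pose(p[:3],h) for h in J],[507,16,0.08],[3,3,.03])
'''
exec(s)
a=cv2.imread("pics/fit_jig2_top.png");b=cv2.imread("pics/fit_jig2_side.png");h=max(a.shape[0],b.shape[0])
cv2.imwrite("pics/j2.png",np.hstack([cv2.copyMakeBorder(i,0,h-i.shape[0],0,0,0) for i in(a,b)]))
```

```text
jig2 ('top',) [5.07132e+02 1.57210e+01 8.50000e-02] 40.8
jig2 ('side',) [5.05497e+02 1.68990e+01 8.00000e-02] 39.84
jig2 ('top', 'side') [5.06336e+02 1.60680e+01 8.10000e-02] 86.37
```

View pics/j2.png

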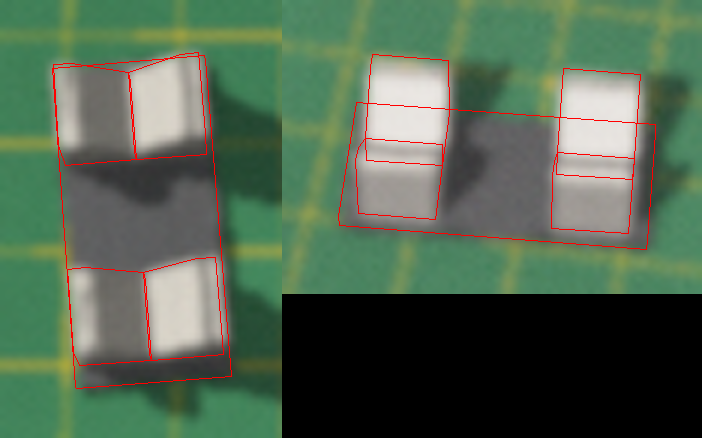

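```bash
python3 -m handwheel '{"linear":[[0.001,-0.002,0.004],[0.002,-0.002,0.010],[0.002,-0.002,0.016],[0.002,-0.001,0.018],[0.001,-0.001,0.018]],"roll":[0,0,0,0,0],"hand":[100,100,100,100,100]}'; python3 go.py 553.8 -307.5 6 -0.466; python3 -m handwheel '{"linear":[[0,0,0.010],[0,0,0.005],[0,0,0.002],[0,0,0]],"roll":[0,0,0,0],"hand":[100,100,100,100]}'; python3 go.py 553.8 -307.5 6 -0.466
```

```text
time: 13.2
tool_pos: [560.0, -302.2, 104.0]
orientation: [3.044, -0.709, -0.003]
contact_force: [-0.2, -0.6, -0.2]
grip_width: 85.5
t 13.2 pos [ 560.  -302.2  104. ] yaw -0.458 zaxis [-0.005 -0.016 -1.   ] F [-0.2 -0.6 -0.2] w 85.5
tool shift mm [-3.4  5.9 98.1] roll 0.008
time: 13.53
tool_pos: [558.7, -297.9, 80.6]
orientation: [3.048, -0.703, -0.013]
contact_force: [-1.2, 0.3, 0.0]
grip_width: 85.6
t 13.53 pos [ 558.7 -297.9   80.6] yaw -0.453 zaxis [-0.011 -0.011 -1.   ] F [-1.2  0.3  0. ] w 85.6
tool shift mm [ 0.2  9.6 74.7] roll 0.013
```

```bash
python3 -m handwheel '{"linear":[[0,0.003,0],[0,0.003,0.003],[0,0.002,0.006],[0,0,0.008],[0,0,0.008]],"roll":[0.005,0.005,0,0,0],"hand":[100,100,100,100,100]}'; python3 go.py 553.8 -307.5 6 -0.466
```

```text
time: 13.95
tool_pos: [557.1, -307.9, 58.7]
orientation: [3.042, -0.72, -0.001]
contact_force: [-0.1, -0.3, -0.1]
grip_width: 85.6
t 13.95 pos [ 557.1 -307.9   58.7] yaw -0.465 zaxis [-0.004 -0.015 -1.   ] F [-0.1 -0.3 -0.1] w 85.6
tool shift mm [-3.3  0.3 52.7] roll 0.001
```

```bash
python3 -m handwheel '{"linear":[[-0.001,0,0.008],[-0.001,0,0.008],[-0.001,0,0.007],[0,0,0.005],[0,0,0.002]],"roll":[0,0,0,0,0],"hand":[100,100,100,100,100]}'; python3 go.py 553.8 -307.5 6 -0.466
python3 - <<'E'
from fit import *
im=capture("side"); x0,y0=210,100
v=cv2.resize(im[y0:y0+75,x0:x0+100,::-1],(800,600),interpolation=cv2.INTER_CUBIC)
u=((proj("side",pose([553.8,-307.5,-.466],hcyl(20,130,23)))+.5-[x0,y0])*8).astype(np.int32); cv2.polylines(v,[cv2.convexHull(u.reshape(-1,1,2))],True,(0,0,255),1)
cv2.imwrite("pics/bg.png",v)
E
```

```text
time: 14.37
tool_pos: [552.4, -306.6, 23.0]
orientation: [3.042, -0.721, -0.006]
contact_force: [-1.0, -0.4, -0.3]
grip_width: 85.3
t 14.37 pos [ 552.4 -306.6   23. ] yaw -0.465 zaxis [-0.007 -0.014 -1.   ] F [-1.  -0.4 -0.3] w 85.3
tool shift mm [ 1.6 -0.1 17. ] roll 0.001
```

View pics/bg.png

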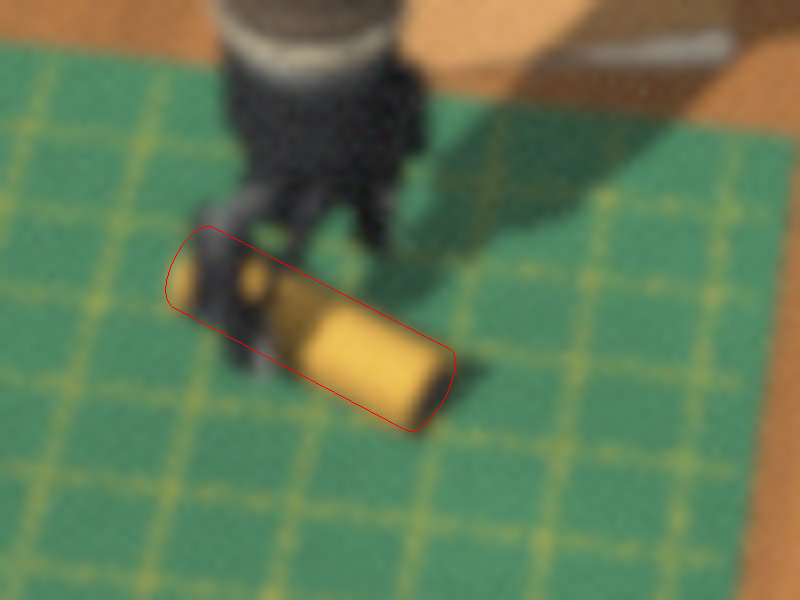

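```bash
python3 -m handwheel '{"linear":[[0,0,0.005],[0.001,0,0.005],[0,0,0.003],[0,0,0.001],[0,0,0]],"roll":[0,0,0,0,0],"hand":[100,100,100,100,100]}'; python3 go.py 553.8 -307.5 6 -0.466
```

```text
time: 14.83
tool_pos: [553.9, -307.2, 7.6]
orientation: [3.043, -0.72, -0.005]
contact_force: [0.3, 0.7, 0.2]
grip_width: 85.6
t 14.83 pos [ 553.9 -307.2    7.6] yaw -0.465 zaxis [-0.007 -0.014 -1.   ] F [0.3 0.7 0.2] w 85.6
tool shift mm [0.1 0.3 1.6] roll 0.001
```

```bash
python3 -m handwheel '{"linear":[[0,0,0.001],[0,0,0],[0,0,0],[0,0,0],[0,0,0]],"roll":[0,0,0,0,0],"hand":[50,45,40,35,30]}' 40; python3 go.py;  python3 -m handwheel '{"linear":[[0,0,0],[0,0,0],[0,0,0]],"roll":[0,0,0],"hand":[20,20,20]}' 40; python3 go.py 553.8 -307.5 6 -0.466
```

```text
time: 15.25
tool_pos: [554.4, -307.4, 7.5]
orientation: [3.042, -0.72, -0.003]
contact_force: [0.1, -0.2, -1.2]
grip_width: 38.9
t 15.25 pos [ 554.4 -307.4    7.5] yaw -0.465 zaxis [-0.006 -0.014 -1.   ] F [ 0.1 -0.2 -1.2] w 38.9
time: 15.5
tool_pos: [554.2, -307.4, 7.4]
orientation: [3.042, -0.72, -0.004]
contact_force: [-1.0, -0.0, -0.5]
grip_width: 39.2
t 15.5 pos [ 554.2 -307.4    7.4] yaw -0.465 zaxis [-0.006 -0.014 -1.   ] F [-1.  -0.  -0.5] w 39.2
tool shift mm [-0.3  0.3  1.4] roll 0.001
```

```bash
python3 -m handwheel '{"linear":[[0,0,-0.004],[0,0,-0.010],[0,0,-0.016],[0,0,-0.022],[0,0,-0.024]],"roll":[0,0,0,0,0],"hand":[20,20,20,20,20]}' 50; python3 -m handwheel '{"linear":[[0,0,-0.022],[0,0,-0.016],[0,0,-0.008],[0,0,-0.003]],"roll":[0,0,0,0],"hand":[20,20,20,20]}' 50; python3 go.py 506.3 16.1 140 0.082
```

```text
time: 15.92
tool_pos: [550.8, -304.3, 81.8]
orientation: [3.045, -0.72, -0.021]
contact_force: [0.1, -0.2, -2.2]
grip_width: 38.7
time: 16.25
tool_pos: [553.4, -304.5, 140.9]
orientation: [3.043, -0.72, -0.009]
contact_force: [-0.3, -0.2, -2.1]
grip_width: 38.7
t 16.25 pos [ 553.4 -304.5  140.9] yaw -0.465 zaxis [-0.009 -0.013 -1.   ] F [-0.3 -0.2 -2.1] w 38.7
tool shift mm [-185.8 -265.5   -2.7] roll -0.547
```

```bash
python3 -m handwheel '{"linear":[[-0.005,-0.007,0],[-0.010,-0.015,0],[-0.016,-0.023,0],[-0.019,-0.028,0],[-0.019,-0.028,0]],"roll":[0,0,0,0,0],"hand":[20,20,20,20,20]}' 50; python3 go.py 506.3 16.1 140 0.082
```

```text
time: 16.67
tool_pos: [534.0, -186.9, 136.7]
orientation: [3.034, -0.739, -0.011]
contact_force: [0.7, 0.1, -1.1]
grip_width: 38.6
t 16.67 pos [ 534.  -186.9  136.7] yaw -0.478 zaxis [-0.011 -0.016 -1.   ] F [ 0.7  0.1 -1.1] w 38.6
tool shift mm [-117.9 -167.5   -6.2] roll -0.56
```

```bash
python3 -m handwheel '{"linear":[[-0.019,-0.028,0],[-0.016,-0.029,0],[-0.012,-0.027,0],[-0.007,-0.022,0],[-0.004,-0.016,0]],"roll":[-0.1,-0.1,-0.1,-0.1,-0.1],"hand":[20,20,20,20,20]}' 50; python3 go.py 506.3 16.1 140 0.082
```

```text
time: 17.08
tool_pos: [507.7, -38.1, 129.5]
orientation: [3.128, 0.073, -0.032]
contact_force: [0.4, 0.8, -0.8]
grip_width: 38.6
t 17.08 pos [507.7 -38.1 129.5] yaw 0.046 zaxis [-0.02  -0.013 -1.   ] F [ 0.4  0.8 -0.8] w 38.6
tool shift mm [  0.9 -54.1 -11.1] roll -0.036
```

```bash
python3 -m handwheel '{"linear":[[0,-0.014,0],[0,-0.012,0],[0,-0.008,0],[0,-0.004,0],[0,-0.001,0]],"roll":[-0.012,-0.008,-0.004,0,0],"hand":[20,20,20,20,20]}' 50; python3 -m handwheel '{"linear":[[0,0,0]],"roll":[0],"hand":[20]}'; python3 go.py 506.3 16.1 140 0.082
```

```text
time: 17.5
tool_pos: [501.6, 8.3, 126.2]
orientation: [3.129, 0.116, -0.041]
contact_force: [-0.4, -0.3, -1.4]
grip_width: 38.6
time: 17.58
tool_pos: [501.7, 8.0, 126.1]
orientation: [3.129, 0.114, -0.042]
contact_force: [0.1, 0.1, -1.6]
grip_width: 38.4
t 17.58 pos [501.7   8.  126.1] yaw 0.072 zaxis [-0.026 -0.012 -1.   ] F [ 0.1  0.1 -1.6] w 38.4
tool shift mm [  4.8  -7.6 -14.1] roll -0.01
```

```bash
python3 -m handwheel '{"linear":[[0.001,-0.003,0.002],[0.002,-0.003,0.005],[0.001,-0.002,0.008],[0,0,0.008],[0,0,0.004]],"roll":[-0.004,-0.002,0,0,0],"hand":[20,20,20,20,20]}' 50; python3 -m handwheel '{"linear":[[0,0,0]],"roll":[0],"hand":[20]}'; python3 go.py 506.3 16.1 42.5 0.082
python3 - <<'E'
from fit import *
o=get_obs();p=np.array(o["tool_pos"])
from scipy.spatial.transform import Rotation as R
M=R.from_rotvec(o["orientation"]).as_matrix(); yaw=np.arctan2(M[1,0],M[0,0])
im=capture("side"); x0,y0=205,165
v=cv2.resize(im[y0:y0+75,x0:x0+100,::-1],(800,600),interpolation=cv2.INTER_CUBIC)
def dr(H,c):
    u=((proj("side",H)+.5-[x0,y0])*8).astype(np.int32); cv2.polylines(v,[cv2.convexHull(u.reshape(-1,1,2))],True,c,1)
H=hcyl(20,130,0)@np.diag([1,1,1.]) # local x axis, tool: x, y, -z
dr((M@ (H*[1,1,-1]-[0,0,15.6]).T).T+p,(0,0,255))
for h in jigh(): dr(pose([506.3,16.1,.082],h),(255,0,0))
cv2.imwrite("pics/over.png",v)
E
```

```text
time: 18.0
tool_pos: [506.2, 13.2, 97.0]
orientation: [3.127, 0.112, -0.038]
contact_force: [0.2, 0.2, -0.5]
grip_width: 38.7
time: 18.08
tool_pos: [505.4, 12.9, 95.5]
orientation: [3.127, 0.111, -0.042]
contact_force: [-0.4, -0.1, -1.0]
grip_width: 38.6
t 18.08 pos [505.4  12.9  95.5] yaw 0.071 zaxis [-0.026 -0.013 -1.   ] F [-0.4 -0.1 -1. ] w 38.6
tool shift mm [ 2.5 -3.7 52.9] roll -0.011
```

View pics/over.png

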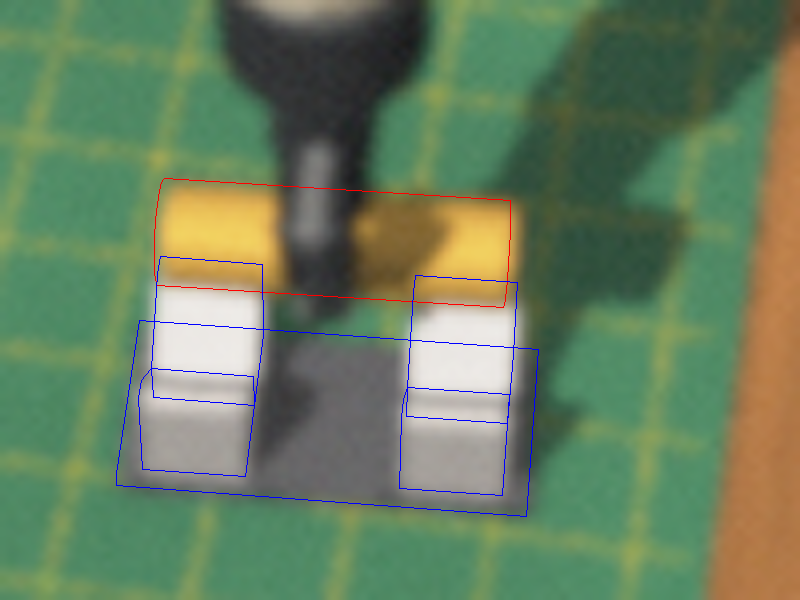

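```bash
python3 -m handwheel '{"linear":[[0.002,-0.003,0],[0.002,-0.002,0.003],[0.001,0,0.006],[0,0,0.008],[0,0,0.007]],"roll":[-0.006,-0.005,0,0,0],"hand":[20,20,20,20,20]}' 50; python3 -m handwheel '{"linear":[[0,0,0.004],[0,0,0.001],[0,0,0]],"roll":[0,0,0],"hand":[20,20,20]}';python3 go.py 507.2 16.1 42.5 0.082
```

```text
time: 18.55
tool_pos: [511.5, 18.5, 71.4]
orientation: [3.127, 0.13, -0.036]
contact_force: [-0.5, -0.2, -1.4]
grip_width: 38.4
time: 18.8
tool_pos: [509.9, 18.3, 63.4]
orientation: [3.127, 0.13, -0.042]
contact_force: [1.0, -0.5, -1.2]
grip_width: 38.8
t 18.8 pos [509.9  18.3  63.4] yaw 0.083 zaxis [-0.026 -0.013 -1.   ] F [ 1.  -0.5 -1.2] w 38.8
tool shift mm [-2.3  1.7 21. ] roll 0.001
```

```bash
python3 -m handwheel '{"linear":[[-0.002,0.002,0.003],[0,0,0.005],[0,0,0.005],[0,0,0.002],[0,0,0]],"roll":[0,0,0,0,0],"hand":[20,20,20,20,20]}' 50; python3 go.py 507.2 16.1 42.5 0.082
```

```text
time: 19.22
tool_pos: [507.5, 15.3, 47.2]
orientation: [3.127, 0.129, -0.041]
contact_force: [0.2, 0.7, -1.8]
grip_width: 38.2
t 19.22 pos [507.5  15.3  47.2] yaw 0.082 zaxis [-0.026 -0.013 -1.   ] F [ 0.2  0.7 -1.8] w 38.2
tool shift mm [-0.1 -0.8  4.7] roll 0.0
```

```bash
python3 -m handwheel '{"linear":[[0,0,0.002],[0,0,0.001]],"roll":[0,0],"hand":[20,20]}' 50; python3 go.py 507.2 16.1 42.5 0.082;python3 -m handwheel '{"linear":[[0,0,0.001]],"roll":[0],"hand":[20]}' 50; python3 go.py 507.2 16.1 42.5 0.082
```

```text
time: 19.38
tool_pos: [507.7, 15.9, 44.4]
orientation: [3.127, 0.13, -0.04]
contact_force: [-2.4, 2.2, 3.6]
grip_width: 38.7
t 19.38 pos [507.7  15.9  44.4] yaw 0.083 zaxis [-0.025 -0.013 -1.   ] F [-2.4  2.2  3.6] w 38.7
tool shift mm [-0.4 -0.3  1.9] roll 0.001
time: 19.47
tool_pos: [507.9, 16.5, 43.7]
orientation: [3.128, 0.131, -0.039]
contact_force: [-1.6, 1.8, 4.1]
grip_width: 38.6
t 19.47 pos [507.9  16.5  43.7] yaw 0.084 zaxis [-0.024 -0.012 -1.   ] F [-1.6  1.8  4.1] w 38.6
tool shift mm [-0.7  0.3  1.2] roll 0.002
```

```bash
python3 -m handwheel '{"linear":[[0,0,0],[0,0,0],[0,0,0],[0,0,0],[0,0,0]],"roll":[0,0,0,0,0],"hand":[52,56,70,90,100]}' 50; python3 go.py 507.2 16.1 42.5 0.082
python3 -m handwheel '{"linear":[[0,0,0]],"roll":[0],"hand":[100]}'
cat > chk.py <<'E'
from fit import *
import sys
im=capture("side"); im2=capture("top")
f=im.astype(np.float32)
yel=lambda im:np.clip(((im[...,0].astype(np.float32)-im[...,2])/(im.astype(np.float32).sum(2)+1)-.12)/.12,0,1)
x0,y0=205,165
v=cv2.resize(im[y0:y0+75,x0:x0+100,::-1],(800,600),interpolation=cv2.INTER_CUBIC)
def dr(H,c):
    u=((proj("side",H)+.5-[x0,y0])*8).astype(np.int32); cv2.polylines(v,[cv2.convexHull(u.reshape(-1,1,2))],True,c,1)
J=[505.5,16.9,.082]
dr(pose(J,hcyl(20,130,58)),(0,0,255))
for h in jigh(): dr(pose(J,h),(255,0,0))
cv2.imwrite(f"pics/{sys.argv[1]}.png",v); cv2.imwrite(f"pics/{sys.argv[1]}_t.png",cv2.resize(im2[140:240,190:310,::-1],(720,600),interpolation=cv2.INTER_CUBIC))
np.savez(sys.argv[1]+".npz",side=im,top=im2)
E
python3 chk.py seat1
```

```text
time: 19.88
tool_pos: [508.7, 15.9, 44.1]
orientation: [3.127, 0.13, -0.036]
contact_force: [0.3, 0.6, 0.2]
grip_width: 81.1
t 19.88 pos [508.7  15.9  44.1] yaw 0.083 zaxis [-0.023 -0.013 -1.   ] F [0.3 0.6 0.2] w 81.1
tool shift mm [-1.4 -0.3  1.6] roll 0.001
time: 19.97
tool_pos: [508.8, 15.8, 44.1]
orientation: [3.127, 0.13, -0.036]
contact_force: [-0.5, 0.2, -0.7]
grip_width: 85.4
```

View pics/seat1.png

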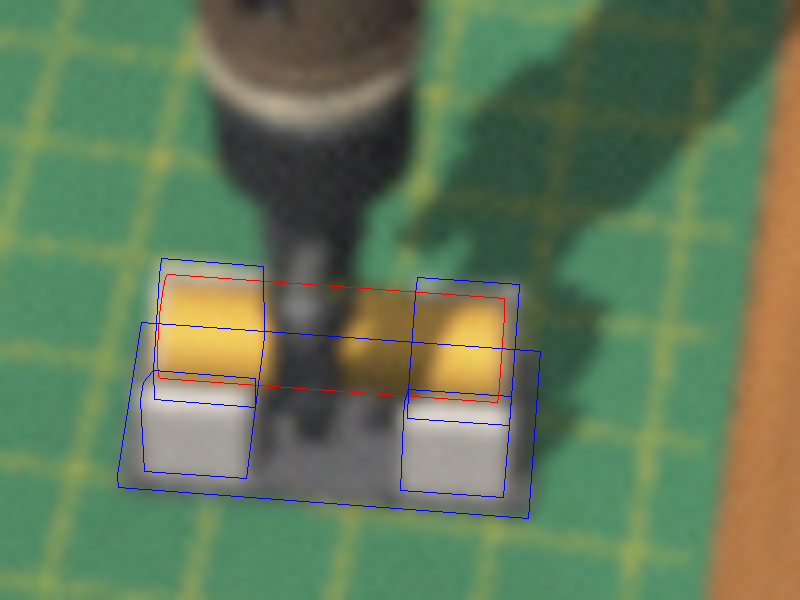

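```bash
python3 -m handwheel '{"linear":[[0,0,-0.004],[0,0,-0.008],[0,0,-0.014],[0,0,-0.02],[0,0,-0.024]],"roll":[0,0,0,0,0],"hand":[100,100,100,100,100]}'; python3 go.py; python3 -m handwheel '{"linear":[[0,0.01,-0.024],[0,0.02,-0.024],[0,0.03,-0.02],[0,0.04,-0.01],[0,0.04,0]],"roll":[0,0,0,0,0],"hand":[20,10,0,0,0]}' 20; python3 -m handwheel '{"linear":[[0,0.04,0],[0,0.03,0],[0,0.015,0],[0,0.005,0]],"roll":[0,0,0,0],"hand":[0,0,0,0]}' 20;python3 go.py 506.3 16.1 100 .082; python3 chk.py seat2
```

```text
time: 20.48
tool_pos: [506.9, 16.6, 113.7]
orientation: [3.127, 0.131, -0.051]
contact_force: [-0.2, 0.3, 0.6]
grip_width: 85.3
t 20.48 pos [506.9  16.6 113.7] yaw 0.084 zaxis [-0.032 -0.013 -0.999] F [-0.2  0.3  0.6] w 85.3
time: 20.9
tool_pos: [524.5, -114.4, 206.2]
orientation: [3.129, 0.161, -0.034]
contact_force: [1.0, 0.1, -0.1]
grip_width: 25.6
time: 21.23
tool_pos: [533.5, -217.2, 212.9]
orientation: [3.124, 0.148, -0.024]
contact_force: [-0.5, 0.2, -0.7]
grip_width: -0.1
t 21.23 pos [ 533.5 -217.2  212.9] yaw 0.094 zaxis [-0.015 -0.014 -1.   ] F [-0.5  0.2 -0.7] w -0.1
tool shift mm [  -3.3 -236.3  109.9] roll 0.012
```

View pics/seat2.png

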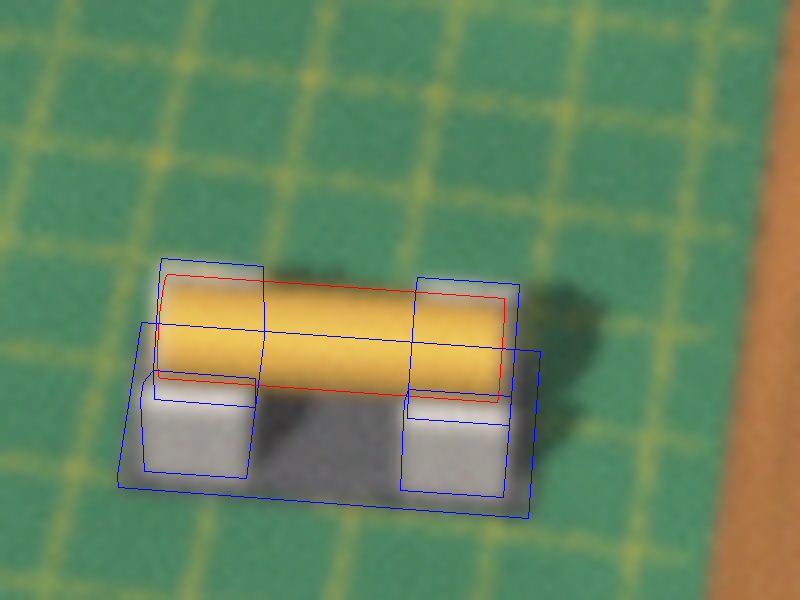

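View pics/seat2_t.png

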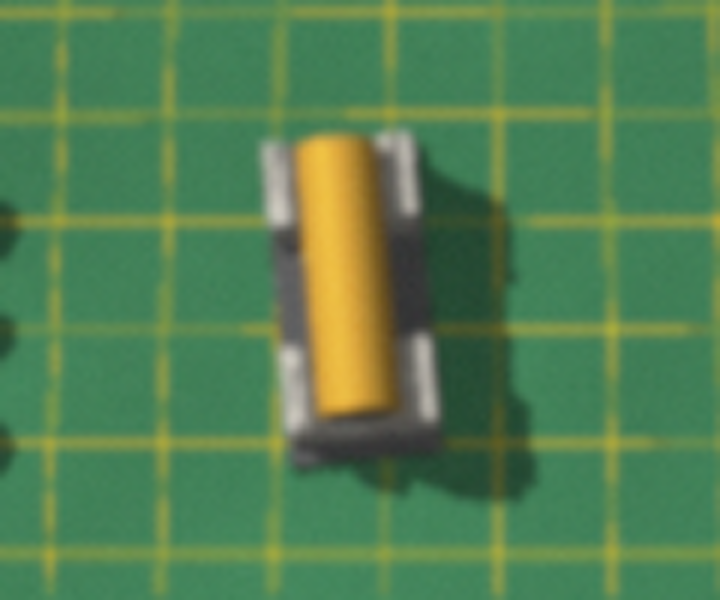

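```bash
cat > ax.py <<'E'
from fit import *
import sys
S=np.load(sys.argv[1]+".npz")
def yel(im):
    f=im.astype(np.float32); return np.clip(((f[...,0]-f[...,2])/(f.sum(2)+1)-.10)/.2,0,1)
for c,J in(("top",[507.13,15.72,.084]),("side",[505.5,16.9,.082])):
    h=lambda p:[pose(J,hcyl(20,130,58+p[2])+[p[0],p[1],0])]
    q=proj(c,np.vstack(h([0,0,0])));a=np.floor(q.min(0)-6).astype(int);b=np.ceil(q.max(0)+6).astype(int);bb={c:(a[0],a[1],b[0],b[1])}
    seg=lambda im:yel(im)
    h2=lambda p:h([p[0],p[1],0])
    r=fit({c:S[c]},seg,h2,[0,0],(c,),bb,[3,3]); print(c,"axial, lateral offset mm",np.round(r[0],2),round(r[1],1))
    im=S[c][a[1]:b[1],a[0]:b[0]]; cv2.imwrite(f"pics/yel_{c}.png",cv2.resize((yel(im)*255).astype(np.uint8),None,fx=8,fy=8))
E
python3 ax.py seat2
```

```text
top axial, lateral offset mm [-0.11  0.37] 18.8
side axial, lateral offset mm [-1.01  0.96] 26.2
```

```bash
python3 -m handwheel '{"linear":[[0,-0.01,0],[0,-0.022,0],[0,-0.032,0.005],[0,-0.032,0.008],[0,-0.03,0.008]],"roll":[0.003,0.003,0.003,0.003,0],"hand":[0,0,0,0,0]}' 20; python3 -m handwheel '{"linear":[[0,-0.028,0.008],[0,-0.022,0.008],[0,-0.015,0.006],[0,-0.008,0.004],[0,-0.003,0.001]],"roll":[0,0,0,0,0],"hand":[0,0,0,0,0]}' 20;python3 go.py 506.3 16.1 78 .082
```

```text
time: 21.75
tool_pos: [521.0, -80.7, 191.2]
orientation: [3.127, 0.128, -0.021]
contact_force: [0.5, 0.8, -0.4]
grip_width: 0.0
time: 22.17
tool_pos: [506.7, 21.0, 162.7]
orientation: [3.131, 0.171, -0.024]
contact_force: [0.5, -0.0, -1.2]
grip_width: 0.1
t 22.17 pos [506.7  21.  162.7] yaw 0.109 zaxis [-0.015 -0.006 -1.   ] F [ 0.5 -0.  -1.2] w 0.1
tool shift mm [ 0.4  4.4 84.7] roll 0.027
```

```bash
python3 -m handwheel '{"linear":[[0,0.002,0.004],[0,0.001,0.008],[0,0.001,0.012],[0,0,0.012],[0,0,0.008]],"roll":[0.01,0.008,0,0,0],"hand":[0,0,0,0,0]}' 20; python3 -m handwheel '{"linear":[[0,0,0.004],[0,0,0]],"roll":[0,0],"hand":[0,0]}' 20;python3 go.py 506.3 16.1 78 .082
```

```text
time: 22.58
tool_pos: [507.5, 16.2, 118.3]
orientation: [3.131, 0.14, -0.017]
contact_force: [-0.9, -0.2, -0.2]
grip_width: -0.0
time: 22.75
tool_pos: [506.5, 13.8, 111.9]
orientation: [3.131, 0.133, -0.021]
contact_force: [0.7, 0.4, 0.1]
grip_width: 0.3
t 22.75 pos [506.5  13.8 111.9] yaw 0.085 zaxis [-0.013 -0.008 -1.   ] F [0.7 0.4 0.1] w 0.3
tool shift mm [ 0.4 -2.5 33.9] roll 0.003
```

```bash
python3 -m handwheel '{"linear":[[0,-0.002,0.003],[0,-0.001,0.006],[0,0,0.006],[0,0,0.004],[0,0,0.002]],"roll":[0.002,0,0,0,0],"hand":[0,0,0,0,0]}' 20; python3 -m handwheel '{"linear":[[0,0,0]],"roll":[0],"hand":[0]}' 20;python3 go.py 506.3 16.1 78 .082
```

```text
time: 23.17
tool_pos: [507.1, 15.6, 90.1]
orientation: [3.131, 0.125, -0.018]
contact_force: [1.0, -0.4, -0.0]
grip_width: 0.3
time: 23.25
tool_pos: [506.9, 15.6, 89.6]
orientation: [3.131, 0.126, -0.019]
contact_force: [-0.4, -0.0, -0.2]
grip_width: -0.1
t 23.25 pos [506.9  15.6  89.6] yaw 0.08 zaxis [-0.012 -0.008 -1.   ] F [-0.4 -0.  -0.2] w -0.1
tool shift mm [-0.4 -0.6 11.6] roll -0.002
```

```bash
python3 -m handwheel '{"linear":[[0,-0.0005,0.003],[0,0,0.003],[0,0,0.002],[0,0,0]],"roll":[0,0,0,0],"hand":[0,0,0,0]}' 20;python3 go.py 506.3 16.1 78 .082
```

```text
time: 23.58
tool_pos: [507.0, 16.3, 81.1]
orientation: [3.131, 0.126, -0.018]
contact_force: [-0.2, 0.0, 0.6]
grip_width: 0.4
t 23.58 pos [507.   16.3  81.1] yaw 0.081 zaxis [-0.011 -0.008 -1.   ] F [-0.2  0.   0.6] w 0.4
tool shift mm [-0.7  0.2  3.1] roll -0.001
```

```bash
python3 -m handwheel '{"linear":[[0,0,0.002],[0,0,0.001]],"roll":[0,0],"hand":[0,0]}' 20;python3 go.py 506.3 16.1 78 .082
```

```text
time: 23.75
tool_pos: [507.2, 16.4, 78.1]
orientation: [3.131, 0.126, -0.018]
contact_force: [-2.0, 0.6, 4.0]
grip_width: -0.3
t 23.75 pos [507.2  16.4  78.1] yaw 0.081 zaxis [-0.011 -0.008 -1.   ] F [-2.   0.6  4. ] w -0.3
tool shift mm [-0.9  0.2  0.1] roll -0.001
```

```bash
python3 -m handwheel '{"linear":[[0,0,0.001]],"roll":[0],"hand":[0]}' 20;python3 go.py 506.3 16.1 78 .082;python3 -m handwheel '{"linear":[[0,0,0.001]],"roll":[0],"hand":[0]}' 20;python3 go.py 506.3 16.1 78 .082
```

```text
time: 23.83
tool_pos: [507.2, 16.4, 77.8]
orientation: [3.131, 0.126, -0.017]
contact_force: [-7.5, -0.7, 23.7]
grip_width: 0.0
t 23.83 pos [507.2  16.4  77.8] yaw 0.081 zaxis [-0.011 -0.009 -1.   ] F [-7.5 -0.7 23.7] w 0.0
tool shift mm [-0.9  0.2 -0.2] roll -0.001
time: 23.92
tool_pos: [507.2, 16.4, 77.9]
orientation: [3.13, 0.126, -0.017]
contact_force: [-6.4, -0.9, 16.8]
grip_width: 0.0
t 23.92 pos [507.2  16.4  77.9] yaw 0.081 zaxis [-0.011 -0.009 -1.   ] F [-6.4 -0.9 16.8] w 0.0
tool shift mm [-1.   0.2 -0.1] roll -0.001
```

```bash
python3 -m handwheel '{"linear":[[-0.0004,0,0.0007]],"roll":[0],"hand":[0]}' 20;python3 go.py;python3 -m handwheel '{"linear":[[-0.0004,0,0.0007]],"roll":[0],"hand":[0]}' 20;python3 go.py
```

```text
time: 24.0
tool_pos: [507.1, 16.4, 78.1]
orientation: [3.13, 0.126, -0.016]
contact_force: [-0.4, -0.7, 4.0]
grip_width: 0.1
t 24.0 pos [507.1  16.4  78.1] yaw 0.08 zaxis [-0.01 -0.01 -1.  ] F [-0.4 -0.7  4. ] w 0.1
time: 24.08
tool_pos: [507.1, 16.4, 78.0]
orientation: [3.129, 0.126, -0.014]
contact_force: [-0.8, -0.9, 4.6]
grip_width: -0.1
t 24.08 pos [507.1  16.4  78. ] yaw 0.08 zaxis [-0.009 -0.01  -1.   ] F [-0.8 -0.9  4.6] w -0.1
```

```bash
python3 -m handwheel '{"linear":[[-0.0003,0,0.0010]],"roll":[0],"hand":[0]}' 20;python3 go.py;python3 -m handwheel '{"linear":[[-0.0003,0,0.0010]],"roll":[0],"hand":[0]}' 20;python3 go.py
```

```text
time: 24.17
tool_pos: [507.2, 16.4, 77.9]
orientation: [3.129, 0.126, -0.013]
contact_force: [-4.8, -0.2, 14.0]
grip_width: 0.3
t 24.17 pos [507.2  16.4  77.9] yaw 0.08 zaxis [-0.008 -0.01  -1.   ] F [-4.8 -0.2 14. ] w 0.3
time: 24.25
tool_pos: [507.2, 16.4, 77.9]
orientation: [3.129, 0.126, -0.011]
contact_force: [-3.7, 0.2, 15.2]
grip_width: 0.3
t 24.25 pos [507.2  16.4  77.9] yaw 0.08 zaxis [-0.007 -0.011 -1.   ] F [-3.7  0.2 15.2] w 0.3
```

```bash
python3 -m handwheel '{"linear":[[-0.0004,0,0.0009]],"roll":[0],"hand":[0]}' 20;python3 go.py
python3 - <<'E'
from workcell import *
import numpy as np
for i in range(6):
    capture("side"); o=get_obs(); print(round(o["time"],2),np.round(o["contact_force"],1),np.round(o["tool_pos"],2))
E
```

```text
time: 24.33
tool_pos: [507.1, 16.4, 77.9]
orientation: [3.128, 0.126, -0.01]
contact_force: [-1.8, -0.5, 10.9]
grip_width: 0.0
t 24.33 pos [507.1  16.4  77.9] yaw 0.08 zaxis [-0.006 -0.011 -1.   ] F [-1.8 -0.5 10.9] w 0.0
24.38 [-3.5 -0.2 10.9] [507.17  16.42  77.93]
24.43 [-2.9 -0.2 12.1] [507.19  16.37  77.93]
24.48 [-3.1 -0.6  9.8] [507.17  16.38  77.93]
24.53 [-2.5 -0.2 11.1] [507.18  16.41  77.92]
24.58 [-3.  -0.  11.7] [507.18  16.4   77.9 ]
24.63 [-3.  -0.5 11.4] [507.16  16.39  77.92]
```

```bash
python3 chk.py fin; python3 ax.py fin; python3 go.py
python3 - <<'E'
from h import *
S=np.load("fin.npz"); a=S["side"][160:320,160:380,::-1]; cv2.imwrite("pics/fin2.png",cv2.resize(a,(800,582),interpolation=cv2.INTER_CUBIC))
E
```

```text
top axial, lateral offset mm [17.65 15.57] 423.1
side axial, lateral offset mm [-0.67  1.62] 45.9
t 24.73 pos [507.2  16.4  77.9] yaw 0.08 zaxis [-0.006 -0.011 -1.   ] F [-3.5 -0.1 11.2] w -0.1
```

View pics/fin2.png

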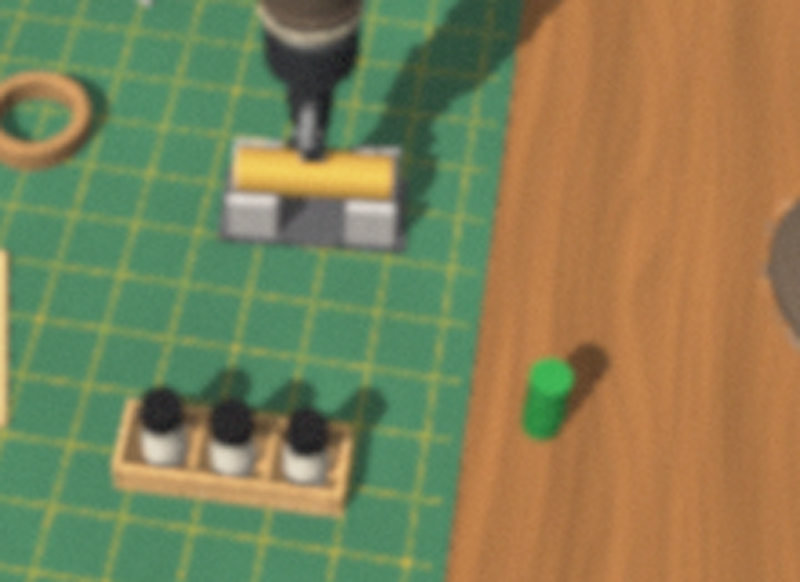

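The picture shows the barrel in the V at (312,172), with the shut fingers on its middle. The three jars stand upright in the rack at (162,425), (231,437) and (306,445). The push is steady at about 11 N down, with almost no sideways force. Handing in.

```bash
python3 -c "
from workcell import *
print(finish_job()); o=get_obs(); print(o['time'],o['contact_force'])"
```

```text
the job is handed in; nothing more can be done
None
the job is handed in; nothing more can be done
```

The jar now stands upright in the empty rack cell and the barrel lies in the V, pressed straight down. I handed the job in at about 24.7 s with the shut gripper still pressing on the barrel's middle.

**Last checks**
- **Barrel position:** with the arm out of the way, the barrel's middle measured −0.1 mm (top camera) and −1.0 mm (side camera) along the V. The final side picture gave −0.7 mm.
- **Push:** it held at about 11 N down (9.8 to 12.1 N), with under 1 N across the V, so both sides are loaded alike. About 3 N of push along the barrel's axis remained. The fingertips met the barrel at 78 mm, the height of a seated barrel's top.
- **Jars:** all three stand upright in the rack. The green jar and the larger barrel were not touched, and neither were the knife, roll or wall piece.

**What went less well**
- **Hard contact:** while setting the jar down, one step pushed it onto the cork with about 54 N for a moment, under the 120 N wrist limit. I backed off, centred it again and released it at about 6 N.
- **Camera differences:** the two cameras disagreed by 1 to 3 mm, so I used values between them. In the final pictures the arm hid the barrel from the top camera, so that reading is worthless.
- **Tool tilt:** the tool's tilt drifted by up to about 2° during moves, and the commands had no way to correct it.

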